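# Sensor modules out of the transit foam and onto the gauge rail

### The arm

A 6-joint arm with a two-finger parallel gripper is mounted at the origin on a cart in front of the work surface, level with it; the furniture and walls round the work are solid. World frame = base frame: x ahead of the robot, y to its left, z up, the work surface at z = 0. Lengths are in mm, angles in rad, forces in N, time in s.
With the tool pointing down it reaches from about 275 to 750 mm from the base axis. Payload 10.2 kg.
Tool frame: the origin (TCP) lies at the very end of the fingers, on their centre line; the grasp point (between the pads) lies 19 mm behind it; z points along the fingers, y is the line along which they close (so a half turn about z gives the same grasp; the last joint's range is limited). The gripper opens to 85 mm and grips with 20 to 120 N. Pads are 22 mm wide; open, the fingers measure 114 mm over their backs; the gripper's body (76 mm by 85 mm) begins 54 mm behind the grasp point. The pads swing forward as they close: fully open they stand 13 mm farther back than shut.
Start: joints at [1.024, 0.313, 1.498, -0, 1.331, -0.223], TCP at [167.053, 497.719, 231.294] pointing down, gripper open.
Joint ranges: [-2.94, 2.94], [-0.97, 2.17], [0.19, 2.56], [-1.23, 4.37], [0.02, 3.11], [-2.88, 2.88]. Speed limits (rad/s): [2.39, 2.39, 3.01, 3.14, 3.14, 3.14].

### API

Orientations are given as a unit quaternion [w, x, y, z].
In Python, from rig import telemetry, optics, ctrl gives the robot as it stands.
- The arm moves only by the tool servo_tool, never from a script. Its argument "deltas" is a list of rows, each a list of 3 entries, a list of its own where there are three numbers: the shift along the tool's x, y, z in units of 20 cm (1.0 is 20 cm), then the turn, a rotation vector about the tool's x, y, z in units of 90 degrees (1.0 is 90 degrees), then the opening, from 0 (shut) to 1 (fully open). A call has 1 to 8 rows; each row shifts and turns the commanded pose from where the row before left it, along the tool's axes as they then stand; what a row does not reach is not made up. A row lasts 1/10 s, in which the tool goes at most 50 mm and 8.59 degrees, less where a joint would pass 70% of its speed; a pose out of reach is approached as far as the arm can. A call with a number of a shift or a turn outside -1 to 1 is refused whole. A call with a gripper value outside its range is refused whole. The fingers move at their own pace and stop on an object; "squeeze" is the grip in N (left out, the last holds). Time passes only in rows, so rows that do not move let the fingers close. It gives the time, the measured TCP pose, the force, the opening and the grip force at its end, in the units of the state.
- telemetry.sense(): the state, without advancing time (a new reading comes with each control period).
- optics.capture(name): name is "scene" or "top"; returns the picture (400x640x3 uint8, blue, green, red); there is no depth.
- optics.camera_model(name): a dict with "vfov" (degrees; the focal length in pixels is half the picture's height over the tangent of half this angle, whatever the lens; pixels are square), "cx", "cy" (the principal point, pixels), "dist" ([k1, k2, p1, p2, k3] as OpenCV has them; the pictures are not rectified), "R" (3x3) and "t" (3): a world point X has camera coordinates R X + t. Camera axes: x right, y down, z forward; pixel columns grow to the right and rows downward; lengths in mm; the calibration is good to about 2 mm. A picture is of the moment at which its call begins. camera_model takes no time and is no camera call.
- ctrl.finish_job(): hands the job in; it is judged then, once.
The state is a dict: "time_s": time; "joints": joint angles; "dq": joint speeds; "tau": joint torques, N m; "eef_pos": TCP position; "ee_rot": TCP orientation; "force": force on the tool from outside, world axes, zero at the start; "wrist_torque": the same for the moment, N m; "grip_width": opening from 0.0 (shut) to 1.0 (fully open); "grip_force": force on a finger pad.
Only numpy, scipy, OpenCV 4.12 (cv2) and the standard library are available. Lean on these libraries where they do the work, as an engineer would, in place of code of your own. Each camera call takes 0.05 s, during which the arm holds its last target. There are 200 camera calls.

### The job

Take every sensor module out of its transit foam pocket (one end sits under a tongue, so raise the end at the finger notches first), turn it over, and lay it display up along the gauge rail, squarely on it, one behind another; slide the jaw of the rail back to make room for them. When all are there, slide the jaw gently up to the row so that stop, modules and jaw touch without gaps, and leave the other things on the worktop alone.

Things in the scene. Friction and masses are not known exactly. Their poses are not given: they have to be found in the camera images.
- foam: fixed black transit foam, 74 mm (own x) by 272 mm (own y); origin: centre of its underside, on the worktop. Three pockets in a row, middles at own y = -88, 0, +88 mm, each 64 x 39 mm for a 60 x 36 mm module lying along own y, floor 10 mm above the worktop (42 mm wide). A module starts with its underside on that floor and its top 36 mm above the worktop.
- tongue (a point): under the tip of the middle pocket's tongue, axes as the foam's (other pockets: 88 mm away). A tongue is 20 mm wide, 39 to 47 mm above the worktop, and reaches 10 mm over the pocket from the 33 mm high wall at its -y end: no straight lift. Walls 30 mm high enclose the sides of the module only along the last 21 mm at this end.
- notch_end (a point): floor of the middle pocket where the module's +y end lies (other pockets: 88 mm away); axes as the foam's. Here both long sides are open to the fingers, over the last 39 mm, down to a 4 mm base plate. Behind this end is only a sill, 17 mm above the worktop, 10 mm thick: the module comes out with its +y end raised some 30 degrees while being drawn back toward +y.
- rail: the fixed gauge rail, a low metal bar. Origin: centre of its underside, on the worktop. It runs along own y (296 mm); its top, where modules lie, is 30 mm wide and 10 mm above the worktop, on a foot 46 mm wide and 5 mm high. A fixed stop stands at its own -y end (40 mm wide, 26 mm above the worktop), the sliding jaw at its own +y end.
- rail_stop (a point): on the rail's top (10 mm above the worktop), on its middle line, at the inner face of the fixed stop; axes as the rail's, the row extends from here along +y. With the jaw fully open there are 226 mm between stop and jaw.
- jaw (a joint): how far the jaw has been slid from fully open toward the stop, m: 0 to 0.18, the opening is 0.226 minus this. A steel block 40 mm wide and 41 mm high, friction 2 N, stays where it is left.
- jaw_face (a point): on the jaw's face that meets the row, 23 mm above the worktop, on the rail's middle line; axes as the rail's.
- jaw_grip (a point): the upper part of the handle on the jaw, 62 mm above the worktop: an upright black fin 16 mm wide across the rail (own x), 14 mm along it, from 41 to 73 mm above the worktop.
- module_0_center (a point): centre of a sensor module, a white box 36 mm wide (own x), 60 long (own y), 26 thick (own z), 0.11 kg. Own -z is the face with green display and round key; own +z the base with metal plate and four screws; a flush dark socket in the own -y end. Starts face down in a pocket, own +z up, own +y end at the notches, own -y end under the tongue. May be absent (pose None).
- module_1_center (a point): a sensor module like module_0; its centre, same axes. May be absent (None).
- module_2_center (a point): a sensor module like module_0; its centre, same axes. May be absent (None).
- dissecting_microscope: fixed black microscope between foam and rail, to be kept clear of: origin at the centre of its round base (170 mm across, 26 mm high); 381 mm high, eyepieces 290 mm up, 60 mm toward the robot. In front of it is room to pass above the worktop, whose front edge is at x = 0.375 m. Keep clear too of the shaker (270 mm high) behind the foam.
- retort_stand: fixed stand behind the rail, to be kept clear of: a flat black plate with an upright rod over 0.6 m high and a clamp on it. Origin on the worktop, at the stand.
- petri_dish_mid (a point): a bystander, to be left alone: shallow glass dish, 69 mm across, 15 mm high; this point is 10 mm above its underside
- tin_mid (a point): a bystander, to be left alone: round open metal tin, 60 mm across, 26 mm high; this point is 10 mm above its underside
- jar_mid (a point): a bystander, to be left alone: white jar with a screw lid, 56 mm across, 76 mm high; this point is 10 mm above its underside
- crucible_mid (a point): a bystander, to be left alone: small white porcelain crucible with lid, 45 mm across, 49 mm high; this point is 10 mm above its underside
- stopwatch_mid (a point): a bystander, to be left alone: black stopwatch with a cord, lying flat, about 97 x 91 x 18 mm; this point is 10 mm above its underside
- forceps_mid (a point): a bystander, to be left alone: pair of steel forceps lying flat, 122 mm long, 13 mm wide, 9 mm high; this point is 10 mm above its underside

How it is judged (in metres and radians):
On the way, in this order (a step that is already met when the one before it is completed fails the run):
1. every module lies display up along the rail, between stop and jaw (angle between each of module_0_center, module_1_center, module_2_center's own z axis and vertical above 2.97 rad and x of module_0_center in the frame of rail_stop between -0.008 and 0.008 m and z of module_0_center in the frame of rail_stop between 0.009 and 0.017 m and angle between the y axis of each of module_0_center, module_1_center, module_2_center and the y axis of rail_stop, either way round below 0.1 rad and y of module_0_center in the frame of rail_stop between 0.024 and 0.2 m and x of module_1_center in the frame of rail_stop between -0.008 and 0.008 m and z of module_1_center in the frame of rail_stop between 0.009 and 0.017 m and y of module_1_center in the frame of rail_stop between 0.024 and 0.2 m and x of module_2_center in the frame of rail_stop between -0.008 and 0.008 m and z of module_2_center in the frame of rail_stop between 0.009 and 0.017 m and y of module_2_center in the frame of rail_stop between 0.024 and 0.2 m), for 0.2 s.
2. the jaw is closed onto the row, without gaps (angle between each of module_0_center, module_1_center, module_2_center's own z axis and vertical above 2.97 rad and x of module_0_center in the frame of rail_stop between -0.008 and 0.008 m and z of module_0_center in the frame of rail_stop between 0.009 and 0.017 m and angle between the y axis of each of module_0_center, module_1_center, module_2_center and the y axis of rail_stop, either way round below 0.1 rad and x of module_1_center in the frame of rail_stop between -0.008 and 0.008 m and z of module_1_center in the frame of rail_stop between 0.009 and 0.017 m and x of module_2_center in the frame of rail_stop between -0.008 and 0.008 m and z of module_2_center in the frame of rail_stop between 0.009 and 0.017 m and (y of module_0_center in the frame of rail_stop between 0.027 and 0.033 m or y of module_0_center in the frame of rail_stop between 0.086 and 0.094 m or y of module_0_center in the frame of rail_stop between 0.145 and 0.155 m) and (y of module_1_center in the frame of rail_stop between 0.027 and 0.033 m or y of module_1_center in the frame of rail_stop between 0.086 and 0.094 m or y of module_1_center in the frame of rail_stop between 0.145 and 0.155 m) and (y of module_2_center in the frame of rail_stop between 0.027 and 0.033 m or y of module_2_center in the frame of rail_stop between 0.086 and 0.094 m or y of module_2_center in the frame of rail_stop between 0.145 and 0.155 m) and (y of module_0_center in the frame of jaw_face between -0.0325 and -0.027 m or y of module_1_center in the frame of jaw_face between -0.0325 and -0.027 m or y of module_2_center in the frame of jaw_face between -0.0325 and -0.027 m) and (y of module_0_center in the frame of rail_stop between 0.027 and 0.033 m or y of module_1_center in the frame of rail_stop between 0.027 and 0.033 m or y of module_2_center in the frame of rail_stop between 0.027 and 0.033 m) and (y of each of module_0_center, module_1_center, module_2_center in the frame of rail_stop below 0.12 m or (y of module_0_center in the frame of rail_stop between 0.086 and 0.094 m or y of module_1_center in the frame of rail_stop between 0.086 and 0.094 m or y of module_2_center in the frame of rail_stop between 0.086 and 0.094 m))), for 0.2 s.
At the end, for the whole second after the job is handed in: Every module lies on the rail display up (within 10 degrees), along it (within 6 degrees) and within 8 mm of its middle line; stop, modules and jaw touch one another, within about 2.5 mm at each joint (all of step 2).
It fails at once if the jaw squeezes the row hard (over 30 N) (contact force between any of module_0, module_1, module_2 and jaw above 30 N).
It fails at once if a bystander is moved more than 3 cm (distance of any of petri_dish_mid, tin_mid, jar_mid, crucible_mid, stopwatch_mid, forceps_mid from where it was at the start of the episode above 0.03 m).
Of module_0, module_1, module_2 only 2 to 3 are there at a start; the rules pass over those that are not, and their reading is None.
At some moment in a run one of module_0, module_1, module_2 may be knocked a few centimetres aside while the robot is not near it.
Once in a run the grip may slacken for a moment while it holds something.
It also fails if it takes over 210 s, if anything falls off the work surface, if the arm or the gripper's body presses on something with over 40 N, if the wrist force passes 120 N, or if a joint passes its speed limit or range.

## Working session

There is one attempt and no reset: what is moved stays moved. The work goes in short steps, Python scripts to look and compute and a tool call to move; the robot and the scene stay as the last step left them, time stands still between calls to the robot, and variables do not carry over. Pictures are saved under pics/ and viewed, at most 14 in all, crops included, and the job is handed in when it is done.

Besides the shell and the picture viewer there is one more tool, called by a JSON object that holds its "op" and its "data". servo_tool: Moves the arm, as the interface text tells. Its arguments: {"type":"object","properties":{"deltas":{"type":"array"},"squeeze":{"type":"number"}},"required":["deltas"]}

```bash
ls; mkdir -p pics; python3 - <<'E'
from rig import telemetry, optics, ctrl
import cv2
for n in("scene","top"):
    m=optics.camera_model(n);print(n,m)
    im=optics.capture(n);cv2.imwrite(f"pics/{n}0.png",im)
print(telemetry.sense())
E
```

```text
pics
scene {'vfov': 53.54130798513774, 'cx': 315.6778647911658, 'cy': 203.04229019799013, 'dist': array([0.00123026, 0.        , 0.        , 0.        , 0.        ]), 'R': array([[ 0.7717645 , -0.63573332, -0.01492324],
       [-0.39452378, -0.46027321, -0.79529841],
       [ 0.49872893,  0.61967065, -0.60603443]]), 't': array([-557.06623955,  200.76471278, 1071.81332241])}
top {'vfov': 44.23077097122545, 'cx': 319.7357182150287, 'cy': 207.08369847581878, 'dist': array([-0.10988685,  0.        ,  0.        ,  0.        ,  0.        ]), 'R': array([[-0.02491481, -0.99968538, -0.00289846],
       [-0.97789041,  0.02497359, -0.20762144],
       [ 0.2076285 , -0.00233847, -0.97820496]]), 't': array([-151.8546925 ,  576.95858235, 1570.24765877])}
{'time_s': 0.1, 'joints': array([ 1.02360688e+00,  3.13374522e-01,  1.49836632e+00,  1.21625595e-05,
        1.33101209e+00, -2.23427790e-01]), 'dq': array([ 0.00153776, -0.00067701, -0.00226885,  0.00172599,  0.00146587,
        0.00102479]), 'tau': array([ 4.00361430e-03, -4.12897789e+01, -2.60141641e+01, -1.02413617e-04,
        2.95557715e-03, -1.41478841e-05]), 'eef_pos': array([166.91808984, 497.51076654, 230.80033549]), 'ee_rot': array([-2.23517189e-04,  1.61176129e-01,  9.86925488e-01, -5.35388088e-04]), 'force': array([ 0.13227868,  0.79854883, -0.8927177 ]), 'wrist_torque': array([ 0.02497302, -0.00179821,  0.00751138]), 'grip_force': 0.0, 'grip_width': 1.003397159591952}
```

View pics/scene0.png

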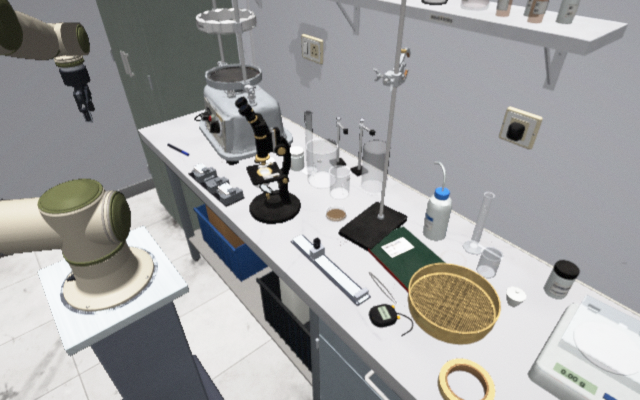

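View pics/top0.png

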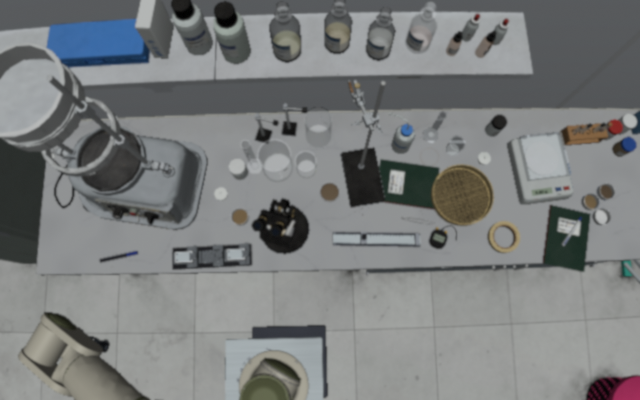

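The scene view shows the foam (scene ~215,185; top ~212,256) with apparently two modules in its end pockets. The rail is at top (375,239) with the jaw near its middle; the microscope is between them. I'll zoom in.

```bash
cat > h.py <<'E'
import numpy as np, cv2
from rig import telemetry, optics
from scipy.spatial.transform import Rotation as Rn
def cam(n):
    m=optics.camera_model(n); f=200/np.tan(np.radians(m["vfov"]/2))
    K=np.array([[f,0,m["cx"]],[0,f,m["cy"]],[0,0,1.]]); return K,m["dist"],np.array(m["R"]),np.array(m["t"])
def proj(n,P):
    K,d,R,t=cam(n); return cv2.projectPoints(np.atleast_2d(np.float64(P)),cv2.Rodrigues(R)[0],t,K,d)[0][:,0]
def ray(n,px):
    K,d,R,t=cam(n); u=cv2.undistortPoints(np.float64(px).reshape(-1,1,2),K,d)[:,0]
    D=np.c_[u,np.ones(len(u))]@R; return -R.T@t,D
def onz(n,px,z):
    C,D=ray(n,px); return C+D*((z-C[2])/D[:,2])[:,None]
def crop(im,x0,y0,w,h,s,name):
    cv2.imwrite(name,cv2.resize(im[y0:y0+h,x0:x0+w],None,fx=s,fy=s,interpolation=cv2.INTER_CUBIC))
E
python3 - <<'E'
from h import *
a=cv2.imread("pics/top0.png")
im1=cv2.resize(a[225:285,165:265],None,fx=8,fy=8,interpolation=2)[:, :800]
im2=cv2.resize(a[215:260,325:465],None,fx=5.7,fy=5.7,interpolation=2)[:250,:798]
im1=im1[60:400]
o=np.zeros((600,800,3),np.uint8);o[:340]=im1;o[345:595,:798]=im2
cv2.imwrite("pics/c1.png",o)
b=cv2.imread("pics/scene0.png")
o=np.zeros((600,800,3),np.uint8)
o[:,:300]=cv2.resize(b[155:215,185:255],None,fx=5,fy=5,interpolation=2)[:, :300][:300].repeat(1,0) if 0 else 0
p=cv2.resize(b[155:210,180:250],None,fx=5.7,fy=5.7,interpolation=2); q=cv2.resize(b[225:310,285:385],None,fx=4,fy=4,interpolation=2)
o[:p.shape[0],:p.shape[1]]=p; o[200:200+q.shape[0],400:400+q.shape[1]]=q
cv2.imwrite("pics/c2.png",o)
E
```

```text
(no output)
```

View pics/c1.png

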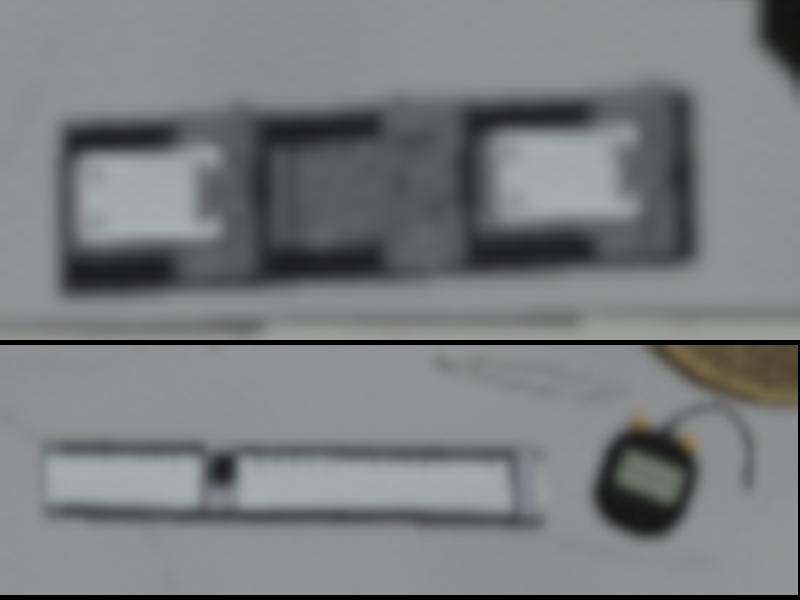

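View pics/c2.png

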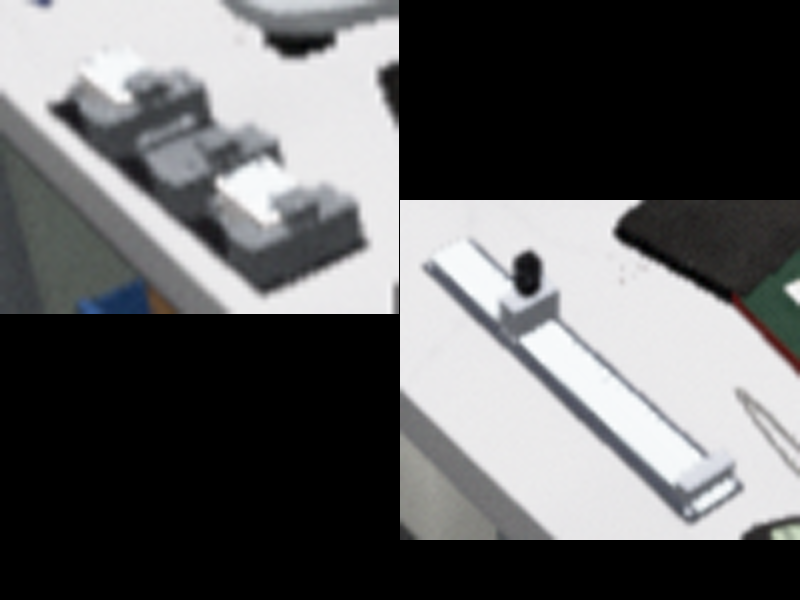

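Foam and modules: crop u 62–692, with the left module at u 78–222 and the right one at 490–637. The middle pocket is empty, notches are on the left (+y) and tongues on the right. Rail: stop inner face at u≈515, jaw face at u≈237, so it is open about 165 mm. I'll rectify both views to metric planes for subpixel measurement.

```bash
cat >> h.py <<'E'
def ortho(n,im,x0,x1,y0,y1,z,s=1.0):
    # rows: x from x1 (top) to x0; cols: y from y1 (left) to y0 ; s px per mm
    X,Y=np.meshgrid(np.arange(x1,x0,-1/s),np.arange(y1,y0,-1/s),indexing="ij")
    p=proj(n,np.c_[X.ravel(),Y.ravel(),np.full(X.size,z)]).astype(np.float32)
    return cv2.remap(im,p[:,0].reshape(X.shape),p[:,1].reshape(X.shape),cv2.INTER_CUBIC)
E
python3 - <<'E'
from h import *
I={n:cv2.imread(f"pics/{n}0.png") for n in("top","scene")}
print(onz("top",[[165+150/8,225+(195+60)/8],[165+563/8,225+(176+60)/8]],36))
print(onz("top",[[325+44/5.7,215+(481-345)/5.7],[325+515/5.7,215+(487-345)/5.7]],10))
for n in I: print(n,proj(n,[[425,0,0]]))
c=onz("top",[[165+356/8,225+(185+60)/8]],36)[0]; r=onz("top",[[325+290/5.7,215+(484-345)/5.7]],10)[0]
print(c,r)
o=np.zeros((600,800,3),np.uint8)
for i,n in enumerate(I):
    a=ortho(n,I[n],c[0]-60,c[0]+60,c[1]-160,c[1]+160,36,1.25); b=ortho(n,I[n],r[0]-60,r[0]+60,r[1]-160,r[1]+160,10,1.25)
    o[i*300:i*300+150,:400]=a[:150,:400]; o[i*300+150:i*300+300,:400]=b[:150,:400]
    a=ortho(n,I[n],c[0]-60,c[0]+60,c[1]-160,c[1]+160,4,1.25); b=ortho(n,I[n],r[0]-60,r[0]+60,r[1]-160,r[1]+160,41,1.25)
    o[i*300:i*300+150,400:800]=a[:150,:400]; o[i*300+150:i*300+300,400:800]=b[:150,:400]
cv2.imwrite("pics/o1.png",o)
E
```

```text
[[420.35778838 290.11034648  36.        ]
 [424.76151288 116.88000942  36.        ]]
[[ 472.97789219 -207.52627538   10.        ]
 [ 461.85005823 -487.07002876   10.        ]]
top [[271.63112201 254.86600616]]
scene [[244.93793224 213.2617472 ]]
[422.8273428  203.38851906  36.        ] [ 467.34527892 -353.16801403   10.        ]
```

View pics/o1.png

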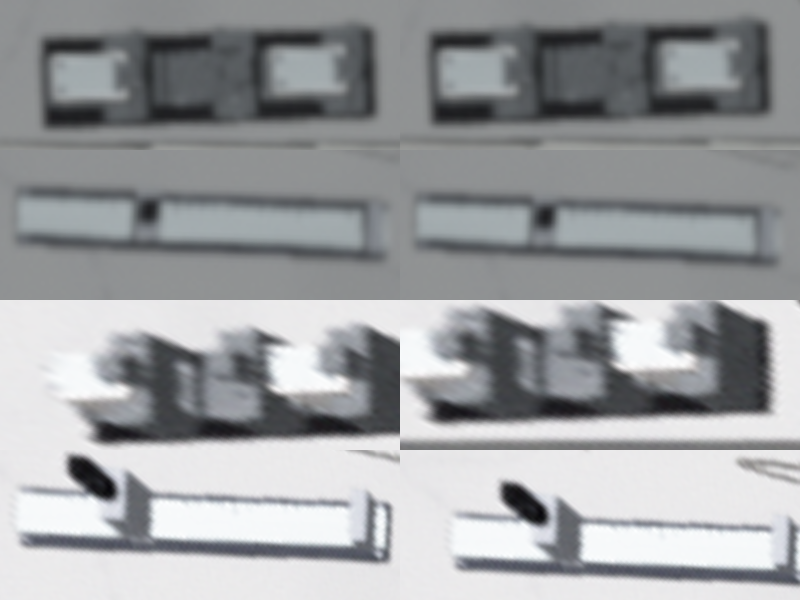

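The ortho views agree: yaw of the foam ≈ +1.5° and of the rail ≈ −2.3°. Now precise fits and the first travel plan.

```bash
python3 - <<'E'
from h import *
I={n:cv2.imread(f"pics/{n}0.png") for n in("top","scene")}
def rects(n,x0,x1,y0,y1,z,th,s=2,mina=800,inv=False):
    o=ortho(n,I[n],x0,x1,y0,y1,z,s).astype(int); g=o.min(2) if not inv else 255-o.max(2)
    m=(g>th).astype(np.uint8)
    c,_=cv2.findContours(m,cv2.RETR_EXTERNAL,cv2.CHAIN_APPROX_NONE)
    for k in c:
        if cv2.contourArea(k)>mina:
            (u,v),wh,a=cv2.minAreaRect(k); print(n,z,"ctr",round(x1-v/s,1),round(y1-u/s,1),"size",np.round(np.array(wh)/s,1),round(a,1))
for n,th in(("top",140),("scene",215)):
    print(np.percentile(ortho(n,I[n],410,435,105,130,36).min(2),[10,50,90]), np.percentile(ortho(n,I[n],460,472,-450,-350,10).min(2),[10,50,90]),
          np.percentile(ortho(n,I[n],390,500,-160,-140,0).min(2),[10,50,90]))
    rects(n,370,470,60,340,36,150 if n=="top" else 240)
    rects(n,430,510,-500,-200,10,155 if n=="top" else 243)
    rects(n,430,520,-360,-250,73,210,inv=True,mina=100)
from h import *
print(proj("top",[[470,30,0]]), onz("top",[[283,230]],26), onz("top",[[438,238]],10), onz("top",[[118,255]],5))
E
```

```text
[161. 162. 165.] [162. 163. 164.] [142. 143. 144.]
top 36 ctr 421.0 293.0 size [31. 53.] 90.0
top 36 ctr 426.5 117.8 size [31.  50.5] 90.0
top 10 ctr 467.6 -400.9 size [155.6  21.2] 1.6
top 10 ctr 473.2 -252.6 size [85.6 22.7] 1.5
top 73 ctr 469.5 -306.5 size [8. 6.] 90.0
[219.2 246.  248. ] [245. 246. 247.] [232. 233. 234.]
scene 36 ctr 423.3 295.7 size [35.  61.6] 88.0
scene 36 ctr 429.5 116.6 size [36.2 53.6] 88.5
scene 10 ctr 469.7 -393.5 size [154.   27.8] 2.4
scene 10 ctr 475.6 -243.9 size [71.5 27. ] 2.9
scene 73 ctr 462.9 -319.2 size [38.  13.3] 40.6
[[262.73305487 241.86433943]] [[504.80984526 -41.27726202  26.        ]] [[ 466.17102999 -564.98311108   10.        ]] [[434.34872069 529.63561539   5.        ]]
```

{"op": "servo_tool", "data": {"deltas": [[[0,0,0],[0,0,0.095],1],[[0,0,0],[0,0,0.095],1],[[0,0,0],[0,0,0.095],1],[[0,0,0],[0,0,0.095],1],[[0,0,0],[0,0,0.095],1],[[0,0,0],[0,0,0.095],1],[[0,0,0],[0,0,0.095],1],[[0,0,0],[0,0,0.095],1]]}}

```text
time_s: 0.9
eef_pos: [166.9, 497.6, 231.0]
ee_rot: [0.0, 0.69, 0.724, -0.0]
force: [0.3, -0.7, -0.3]
grip_width: 1.0
grip_force: 0.0
```

{"op": "servo_tool", "data": {"deltas": [[[0,0,0],[0,0,0.033],1],[[0,0,0],[0,0,0],1]]}}

```text
time_s: 1.1
eef_pos: [167.0, 497.6, 231.0]
ee_rot: [0.0, 0.707, 0.707, -0.0]
force: [0.3, 0.5, -0.5]
grip_width: 1.001
grip_force: 0.0
```

{"op": "servo_tool", "data": {"deltas": [[[-0.207,0.136,0],[0,0,0],1],[[-0.207,0.136,0],[0,0,0],1],[[-0.207,0.136,0],[0,0,0],1],[[-0.207,0.136,0],[0,0,0],1],[[-0.207,0.136,0],[0,0,0],1],[[-0.207,0.136,0],[0,0,0],1],[[0,0,0],[0,0,0],1]]}}

```text
time_s: 1.8
eef_pos: [333.2, 245.6, 231.3]
ee_rot: [0.001, 0.709, 0.706, -0.0]
force: [-0.5, 1.1, 0.6]
grip_width: 1.001
grip_force: 0.0
```

{"op": "servo_tool", "data": {"deltas": [[[-0.25,0,0],[0,0,0],1],[[-0.25,0,0],[0,0,0],1],[[-0.25,0,0],[0,0,0],1],[[-0.25,0,0],[0,0,0],1],[[-0.25,0,0],[0,0,0],1],[[-0.25,0,0],[0,0,0],1],[[-0.25,0,0],[0,0,0],1],[[-0.25,0,0],[0,0,0],1]]}}

```text
time_s: 2.6
eef_pos: [330.8, -152.1, 231.5]
ee_rot: [0.0, 0.706, 0.708, 0.0]
force: [1.3, 0.7, 1.2]
grip_width: 1.002
grip_force: 0.0
```

{"op": "servo_tool", "data": {"deltas": [[[-0.157,0.142,0],[0,0,0.0245],0.6],[[-0.157,0.142,0],[0,0,0],0.6],[[-0.157,0.142,0],[0,0,0],0.6],[[-0.157,0.142,0],[0,0,0],0.6],[[-0.157,0.142,0],[0,0,0],0.6],[[0,0,0],[0,0,0],0.6]]}}

```text
time_s: 3.2
eef_pos: [470.4, -313.7, 229.2]
ee_rot: [-0.001, 0.72, 0.694, -0.0]
force: [0.0, 0.8, 0.2]
grip_width: 0.601
grip_force: 0.0
```

{"op": "servo_tool", "data": {"deltas": [[[0.034,0.006,0.2],[0,0,0],0.6],[[0,0,0.2],[0,0,0],0.6],[[0,0,0.2],[0,0,0],0.6],[[0,0,0.1],[0,0,0],0.6],[[0,0,0.05],[0,0,0],0.6],[[0,0,0],[0,0,0],0.6]]}}

```text
time_s: 3.8
eef_pos: [469.8, -304.0, 80.7]
ee_rot: [-0.001, 0.72, 0.694, 0.0]
force: [0.1, -0.1, -0.2]
grip_width: 0.599
grip_force: 0.0
```

```bash
python3 - <<'E'
from h import *
print(telemetry.sense())
a=optics.capture("top");b=optics.capture("scene")
o=np.zeros((500,800,3),np.uint8)
p=cv2.resize(a[190:265,325:425],None,fx=4,fy=4,interpolation=2); q=cv2.resize(b[195:310,275:375],None,fx=4,fy=4,interpolation=2)
o[:300,:400]=p;o[:460,400:]=q
cv2.imwrite("pics/j1.png",o)
E
```

```text
{'time_s': 3.8, 'joints': array([-7.83753335e-01,  5.47621912e-01,  1.57007817e+00,  7.25154397e-05,
        1.02560616e+00, -7.47922254e-01]), 'dq': array([-0.00469315, -0.03445411, -0.03604319, -0.00033485,  0.02164704,
        0.00211056]), 'tau': array([-1.01087271e-02, -4.62381935e+01, -2.12289727e+01,  2.22909664e-03,
       -2.43989294e-01, -6.52622097e-03]), 'eef_pos': array([ 469.76055634, -303.9922188 ,   80.6885373 ]), 'ee_rot': array([-8.57237954e-04,  7.19673637e-01,  6.94311977e-01,  1.42211686e-05]), 'force': array([ 0.05704741, -0.0759444 , -0.19035601]), 'wrist_torque': array([-0.02508002, -0.00266551,  0.00897375]), 'grip_force': 0.0, 'grip_width': 0.5986065921551588}
```

View pics/j1.png

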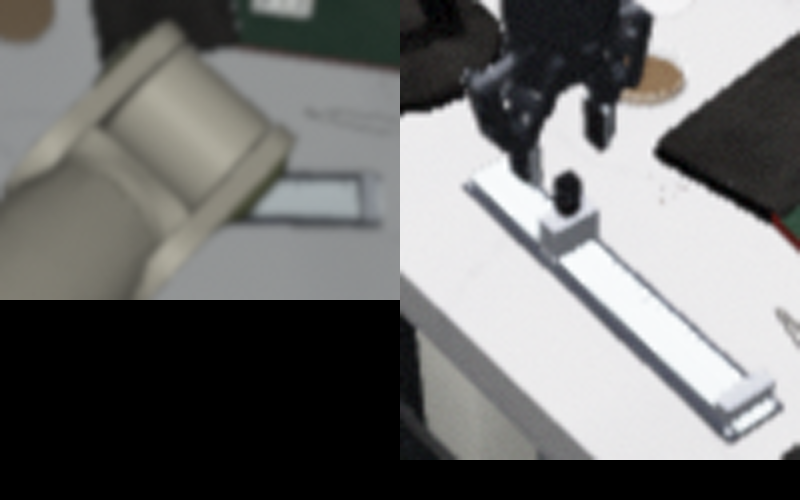

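{"op": "servo_tool", "data": {"deltas": [[[-0.012,0.005,0.1],[0,0,0],0.6],[[0,0,0.07],[0,0,0],0.6],[[0,0,0],[0,0,0],0.2],[[0,0,0],[0,0,0],0.0],[[0,0,0],[0,0,0],0.0],[[0,0,0],[0,0,0],0.0],[[0,0,0],[0,0,0],0.0]], "squeeze": 25}}

```text
time_s: 4.6
eef_pos: [472.2, -307.7, 48.4]
ee_rot: [0.002, 0.72, 0.694, 0.001]
force: [8.3, -0.9, -4.1]
grip_width: 0.18
grip_force: 31.4
```

{"op": "servo_tool", "data": {"deltas": [[[0.05,0,0],[0,0,0],0],[[0.08,0,0],[0,0,0],0],[[0.08,0,0],[0,0,0],0],[[0.05,0,0],[0,0,0],0],[[0.02,0,0],[0,0,0],0],[[0,0,0],[0,0,0],0]]}}

```text
time_s: 5.2
eef_pos: [474.6, -251.0, 48.4]
ee_rot: [0.002, 0.72, 0.694, 0.001]
force: [9.4, 0.4, -4.2]
grip_width: 0.183
grip_force: 31.3
```

{"op": "servo_tool", "data": {"deltas": [[[0,0,0],[0,0,0],0.6],[[0,0,0],[0,0,0],0.6],[[0,0,0],[0,0,0],0.6],[[0,0,-0.1],[0,0,0],0.7],[[0,0,-0.2],[0,0,0],0.7],[[0,0,-0.25],[0,0,0],0.7],[[0,0,-0.2],[0,0,0],0.7],[[0,0,0],[0,0,0],0.7]]}}

```text
time_s: 6.0
eef_pos: [474.4, -252.7, 203.0]
ee_rot: [0.005, 0.72, 0.694, 0.0]
force: [1.3, 0.2, -0.1]
grip_width: 0.698
grip_force: 0.0
```

```bash
cat >> h.py <<'E'
R0=np.array([[0,1,0],[1,0,0],[0,0,-1.]])   # columns: tool x=+Y, y=+X, z=-Z
def pose(tilt,yaw): return Rn.from_euler("z",yaw)*Rn.from_euler("x",tilt,degrees=True)*Rn.from_matrix(R0)
def plan(wps,grip,vmax=40,wmax=8.0,start=None):
    """wps: (pos,tilt_deg,yaw_rad[,min rows]). prints rows in tool units"""
    s=telemetry.sense(); q=s["ee_rot"]; p=np.array(s["eef_pos"]); r=Rn.from_quat([q[1],q[2],q[3],q[0]])
    if start is not None: p=np.array(start[0],float); r=pose(*start[1:3])
    rows=[]
    for w in wps:
        P=np.array(w[0],float); R=pose(w[1],w[2]); dv=(r.inv()*R).as_rotvec()
        n=max(int(np.ceil(np.linalg.norm(P-p)/vmax)),int(np.ceil(np.degrees(np.linalg.norm(dv))/wmax)),w[3] if len(w)>3 else 1)
        dp=(P-p)/n
        for i in range(n):
            t=r.inv().apply(dp)/200
            rows.append([[round(float(x),3) for x in t],[round(float(x),4) for x in dv/n/(np.pi/2)],grip])
            r=r*Rn.from_rotvec(dv/n); 
        p=P
    for i in range(0,len(rows),8): print(str(rows[i:i+8]).replace("0.0,","0,"))
E
python3 - <<'E'
from h import *
s=telemetry.sense();print(s["eef_pos"],s["joints"])
Y=.029
plan([((335,-170,190),0,-.0385),((335,60,190),0,0),((420,129,110),-25,Y),((427,123,60),-25,Y)],0.7)
E
```

```text
[ 474.4381359  -252.67571393  202.99828375] [-7.07399433e-01  3.57768949e-01  1.51139014e+00 -1.20125128e-04
  1.26212252e+00 -6.70231643e-01]
[[[0.078, -0.143, 0.011], [0.001, 0.0008, 0.0002], 0.7], [[0.077, -0.143, 0.012], [0.001, 0.0008, 0.0002], 0.7], [[0.077, -0.143, 0.012], [0.001, 0.0008, 0.0002], 0.7], [[0.077, -0.143, 0.012], [0.001, 0.0008, 0.0002], 0.7], [[0.077, -0.143, 0.013], [0.001, 0.0008, 0.0002], 0.7], [[0.192, -0.007, -0.0], [-0, 0, -0.0041], 0.7], [[0.192, -0.006, -0.0], [-0, 0, -0.0041], 0.7], [[0.192, -0.005, -0.0], [-0, 0, -0.0041], 0.7]]
[[[0.192, -0.004, -0.0], [-0, 0, -0.0041], 0.7], [[0.192, -0.002, -0.0], [-0, 0, -0.0041], 0.7], [[0.192, -0.001, -0.0], [-0, 0, -0.0041], 0.7], [[0.086, 0.106, 0.1], [-0.001, -0.0694, -0.0045], 0.7], [[0.096, 0.107, 0.09], [-0.001, -0.0694, -0.0045], 0.7], [[0.104, 0.107, 0.079], [-0.001, -0.0694, -0.0045], 0.7], [[0.112, 0.108, 0.068], [-0.001, -0.0694, -0.0045], 0.7], [[0.039, 0.017, 0.12], [0, 0, -0.0], 0.7]]
[[[0.039, 0.017, 0.12], [0, 0, -0.0], 0.7]]
```

{"op": "servo_tool", "data": {"deltas": [[[0.078,-0.143,0.012],[0,0,0],0.7],[[0.077,-0.143,0.012],[0,0,0],0.7],[[0.077,-0.143,0.012],[0,0,0],0.7],[[0.077,-0.143,0.012],[0,0,0],0.7],[[0.077,-0.143,0.013],[0,0,0],0.7],[[0.192,-0.007,0],[0,0,-0.004],0.7],[[0.192,-0.006,0],[0,0,-0.004],0.7],[[0.192,-0.005,0],[0,0,-0.004],0.7]]}}

```text
time_s: 6.8
eef_pos: [332.2, -52.4, 184.9]
ee_rot: [-0.0, 0.714, 0.7, 0.0]
force: [0.3, -0.5, -0.3]
grip_width: 0.698
grip_force: 0.0
```

{"op": "servo_tool", "data": {"deltas": [[[0.192,-0.004,0],[0,0,-0.004],0.7],[[0.192,-0.002,0],[0,0,-0.004],0.7],[[0.192,-0.001,0],[0,0,-0.004],0.7],[[0.086,0.106,0.1],[-0.001,-0.0694,-0.0045],0.7],[[0.096,0.107,0.09],[-0.001,-0.0694,-0.0045],0.7],[[0.104,0.107,0.079],[-0.001,-0.0694,-0.0045],0.7],[[0.112,0.108,0.068],[-0.001,-0.0694,-0.0045],0.7],[[0.02,0.008,0.06],[0,0,0],0.7]]}}

```text
time_s: 7.6
eef_pos: [419.6, 131.8, 89.3]
ee_rot: [0.155, 0.678, 0.702, -0.153]
force: [0.0, 0.4, -0.5]
grip_width: 0.7
grip_force: 0.0
```

{"op": "servo_tool", "data": {"deltas": [[[0,0,0],[0,0,0],0.7]]}}

```text
time_s: 7.7
eef_pos: [418.1, 129.3, 90.5]
ee_rot: [0.154, 0.679, 0.701, -0.152]
force: [-0.5, -0.2, 0.2]
grip_width: 0.702
grip_force: 0.0
```

```bash
python3 - <<'E'
from h import *
s=telemetry.sense();print(s["eef_pos"],s["joints"],s["ee_rot"])
a=optics.capture("top");b=optics.capture("scene")
cv2.imwrite("pics/s1.png",b)
o=np.zeros((400,800,3),np.uint8)
p=cv2.resize(a[205:285,165:265],None,fx=4,fy=4,interpolation=2); q=cv2.resize(b[130:230,170:270],None,fx=4,fy=4,interpolation=2)
o[:320,:400]=p;o[:400,400:]=q
cv2.imwrite("pics/m1.png",o)
print(proj("scene",[s["eef_pos"]]),proj("top",[s["eef_pos"]]))
E
```

```text
[418.0871702  129.30883246  90.51634145] [ 0.27298161  0.42153614  1.82796957 -0.48757732  1.06273256  0.51880088] [ 0.15372418  0.67934645  0.70114354 -0.15249595]
[[219.12410225 173.98564719]] [[228.60125901 254.72796903]]
```

View pics/m1.png

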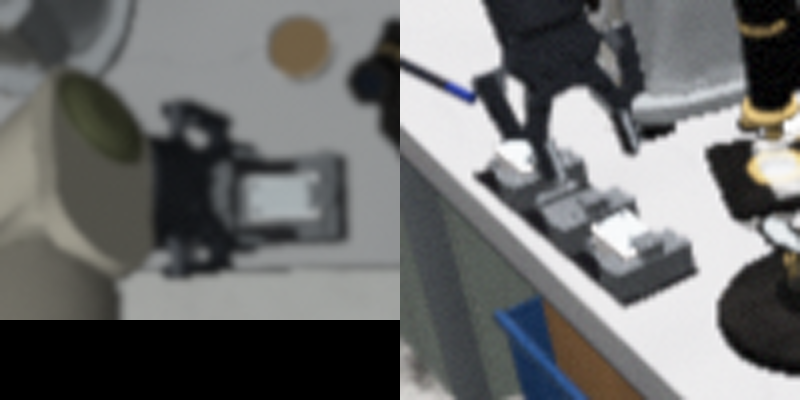

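The gripper (tilted −25°) straddles module B, which is seen at (285,195) in the left half, with its white top in the −y pocket. Continue down and grip.

```bash
python3 - <<'E'
from h import *
plan([((426.5,125.5,40),-25,.029),((426.5,123.3,12),-25,.029,2)],0.7)
E
```

```text
[[[0.049, 0.018, 0.124], [-0.0001, -0.0003, -0.0002], 0.7], [[0.049, 0.018, 0.124], [-0.0001, -0.0003, -0.0002], 0.7], [[0.025, -0, 0.066], [0, 0, -0.0], 0.7], [[0.025, -0, 0.066], [0, 0, -0.0], 0.7]]
```

{"op": "servo_tool", "data": {"deltas": [[[0.049,0.018,0.124],[0,0,0],0.7],[[0.049,0.018,0.124],[0,0,0],0.7],[[0.025,0,0.066],[0,0,0],0.7],[[0.025,0,0.066],[0,0,0],0.7],[[0,0,0],[0,0,0],0.7],[[0,0,0],[0,0,0],0.7]]}}

```text
time_s: 8.4
eef_pos: [427.0, 124.1, 12.0]
ee_rot: [0.155, 0.68, 0.7, -0.15]
force: [1.7, -0.3, -0.3]
grip_width: 0.698
grip_force: 0.0
```

{"op": "servo_tool", "data": {"deltas": [[[0,0,0],[0,0,0],0.4],[[0,0,0],[0,0,0],0.2],[[0,0,0],[0,0,0],0.2],[[0,0,0],[0,0,0],0.2],[[0,0,0],[0,0,0],0.2]], "squeeze": 45}}

```text
time_s: 8.9
eef_pos: [427.3, 124.4, 12.2]
ee_rot: [0.156, 0.68, 0.7, -0.15]
force: [-0.2, 1.2, 6.3]
grip_width: 0.412
grip_force: 48.4
```

```bash
python3 - <<'E'
from h import *
s=telemetry.sense();print(s["eef_pos"],s["grip_width"],s["grip_force"],s["force"])
p0=np.array([426.5,124,12.]);Y=.029
p0[0]=s["eef_pos"][0]
E0=np.array([86.,10]);o=np.array([p0[1],p0[2]])-E0
w=[]
for th in (5,10,15,20,25,30):
    t=np.radians(th);E=E0+[26*np.sin(t)+.5,.5]
    q=E+np.array([[np.cos(t),-np.sin(t)],[np.sin(t),np.cos(t)]])@o
    w.append(((p0[0]-Y*(q[0]-p0[1]),q[0],q[1]),-25+th,Y))
l=w[-1][0]; w.append(((l[0]-.5,l[1]+16,l[2]+3),5,Y,2)); w.append(((l[0]-.5,l[1]+16,l[2]+35),5,Y,2)); w.append(((l[0]-3,l[1]+16,l[2]+125),5,Y,3))
plan(w,0.2)
E
```

```text
[427.26131366 124.4367143   12.20845026] 0.4116347703255883 48.41024385765195 [-0.16822017  1.15974231  6.33862218]
[[[0.002, -0, -0.021], [0.0012, 0.0554, -0.0001], 0.2], [[0.002, 0, -0.018], [-0, 0.0556, -0.0], 0.2], [[0.002, 0, -0.017], [-0, 0.0556, -0.0], 0.2], [[0.002, 0, -0.016], [0, 0.0556, 0.0], 0.2], [[0.002, 0, -0.015], [0, 0.0556, -0.0], 0.2], [[0.002, 0, -0.014], [0, 0.0556, -0.0], 0.2], [[0.041, -0, -0.004], [0, -0, -0.0], 0.2], [[0.041, -0, -0.004], [0, -0, -0.0], 0.2]]
[[[0.007, -0, -0.08], [0, -0, -0.0], 0.2], [[0.007, -0, -0.08], [0, -0, -0.0], 0.2], [[0.013, -0.004, -0.149], [0, -0, -0.0], 0.2], [[0.013, -0.004, -0.149], [0, -0, -0.0], 0.2], [[0.013, -0.004, -0.149], [0, -0, -0.0], 0.2]]
```

{"op": "servo_tool", "data": {"deltas": [[[0.002,0,-0.021],[0,0.0555,0],0.2],[[0.002,0,-0.018],[0,0.0555,0],0.2],[[0.002,0,-0.017],[0,0.0555,0],0.2],[[0,0,0],[0,0,0],0.2]]}}

```text
time_s: 9.3
eef_pos: [427.0, 128.4, 22.2]
ee_rot: [0.063, 0.695, 0.714, -0.06]
force: [-1.3, -0.5, -2.4]
grip_width: 0.408
grip_force: 49.3
```

{"op": "servo_tool", "data": {"deltas": [[[0.003,0,-0.016],[0,0.0555,0],0.2],[[0.003,0,-0.015],[0,0.0555,0],0.2],[[0.003,0,-0.014],[0,0.0555,0],0.2],[[0.041,0,-0.004],[0,0,0],0.2],[[0.041,0,-0.004],[0,0,0],0.2],[[0,0,0],[0,0,0],0.2]]}}

```text
time_s: 9.9
eef_pos: [426.1, 145.2, 33.1]
ee_rot: [-0.028, 0.695, 0.718, 0.026]
force: [-3.9, -37.2, 6.6]
grip_width: 0.411
grip_force: 52.6
```

{"op": "servo_tool", "data": {"deltas": [[[0.015,0,-0.04],[0,0,0],0.2],[[0.01,0,-0.08],[0,0,0],0.2],[[0.013,-0.004,-0.149],[0,0,0],0.2],[[0.013,-0.004,-0.149],[0,0,0],0.2],[[0.013,-0.004,-0.149],[0,0,0],0.2],[[0,0,0],[0,0,0],0.2]]}}

```text
time_s: 10.5
eef_pos: [424.6, 151.7, 150.2]
ee_rot: [-0.028, 0.696, 0.717, 0.031]
force: [0.2, -0.4, -1.7]
grip_width: 0.413
grip_force: 50.2
```

```bash
python3 - <<'E'
from h import *
s=telemetry.sense();print(s["eef_pos"],s["joints"])
a=optics.capture("top");b=optics.capture("scene")
o=np.zeros((400,800,3),np.uint8)
p=cv2.resize(a[205:285,165:265],None,fx=4,fy=4,interpolation=2); q=cv2.resize(b[110:210,170:270],None,fx=4,fy=4,interpolation=2)
o[:320,:400]=p;o[:400,400:]=q
cv2.imwrite("pics/m2.png",o)
E
```

```text
[424.63336895 151.7090331  150.19441186] [ 0.03320728  0.2244588   1.84569088  0.09505215  1.06761947 -0.04228559]
```

View pics/m2.png

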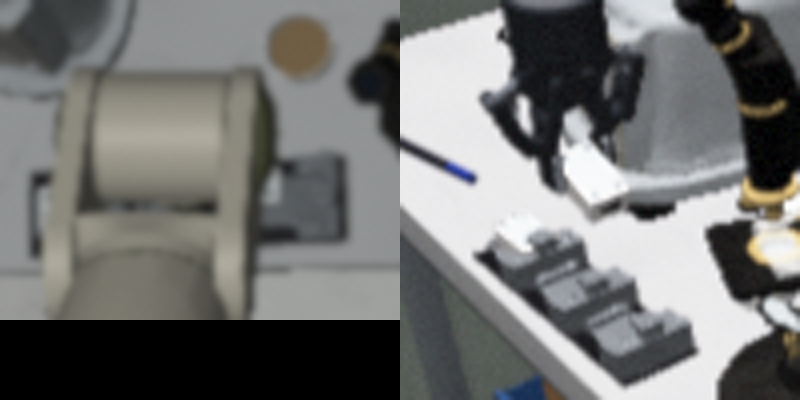

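Module B is out, gripped near its notch end; its pocket is empty (crop 640,330) and module A is still in its own pocket. Fit a kinematic model to check reach for the flipping poses.

```bash
cat > kin.py <<'E'
from h import *
from scipy.optimize import least_squares
Q=np.array([[1.0236,.31337,1.49837,0,1.33101,-.22343],[-.78375,.54762,1.57008,0,1.02561,-.74792],[-.7074,.35777,1.51139,0,1.26212,-.67023],[.27298161,.42153614,1.82796957,-.48757732,1.06273256,.51880088],[.03320728,.2244588,1.84569088,.09505215,1.06761947,-.04228559]])
P=np.array([[166.92,497.51,230.8],[469.76,-303.99,80.69],[474.44,-252.68,203.],[418.087,129.309,90.516],[424.633,151.709,150.194]])
def fk(q,k):
    a1,dl,d1,L2,e,L3,d6=k
    z=lambda a:Rn.from_euler("z",a).as_matrix(); y=lambda a:Rn.from_euler("y",a).as_matrix()
    R3=z(q[0])@y(q[1]+q[2]); R6=R3@z(q[3])@y(q[4])
    w=z(q[0])@(np.array([a1,dl,d1])+y(q[1])@[0,0,L2])+R3@[e,0,L3]
    return w+R6@[0,0,d6], R6@z(q[5]+np.pi/2), w
f=least_squares(lambda k:np.ravel([fk(q,k)[0]-p for q,p in zip(Q,P)]),[0,100,200,400,0,400,250]); K=f.x
lo=np.array([-2.94,-.97,.19,-1.23,.02,-2.88]);hi=np.array([2.94,2.17,2.56,4.37,3.11,2.88])
def ik(p,tilt,yaw,q0):
    R=pose(tilt,yaw).as_matrix()
    def r(q):
        a,b,_=fk(q,K); return np.r_[(a-p)/100,Rn.from_matrix(b.T@R).as_rotvec()]
    best=None
    s=least_squares(r,np.clip(q0,lo+.01,hi-.01),bounds=(lo,hi)); return s.x,s.cost
E
python3 - <<'E'
from kin import *
print(np.round(K,1),np.abs(f.fun).max())
for q in (Q[3],Q[4]): print(fk(q,K)[1])
s=telemetry.sense(); print(s["ee_rot"])
q=s["joints"];Y=-.0385
for p,t,y in [((330,60,230),40,0),((330,-120,230),65,0),((412,-170,60),65,0),((412,-170,60),-60,0),((330,-170,200),-60,0),((400,-300,200),30,Y),((471,-350,40),30,Y),((471,-400,40),30,Y),((471,-330,40),40,Y)]:
    q,c=ik(np.array(p,float),t,y,q); print(p,t,np.round(q,2),"%.1e"%c,np.round(fk(q,K)[2]))
E
```

```text
[  0.  116.3 201.3 438.9  39.  397.5 255.3] 0.022810129563509918
[[-0.02971456  0.99952338  0.00837026]
 [ 0.90575412  0.03046677 -0.42270706]
 [-0.4227606  -0.00497916 -0.90622772]]
[[-0.02990902  0.99954826  0.00295348]
 [ 0.99608689  0.02955934  0.08328956]
 [ 0.08316463  0.00543304 -0.99652101]]
[-0.03043971  0.69587045  0.71692729  0.02920613]
(330, 60, 230) 40 [-0.65 -0.03  2.07  0.54  1.57 -0.78] 6.5e-21 [ 330. -104.  426.]
(330, -120, 230) 65 [-1.06  0.4   1.81  0.5   1.97 -1.13] 6.8e-19 [ 330. -351.  338.]
(412, -170, 60) 65 [-0.98  0.85  1.57  0.54  1.75 -1.18] 8.4e-21 [ 412. -401.  168.]
(412, -170, 60) -60 [-0.18  0.6   1.97 -1.23  1.06  0.82] 1.2e-02 [445.  39. 207.]
(330, -170, 200) -60 [-0.21  0.13  2.19 -1.23  1.08  0.59] 1.5e-03 [338.  46. 338.]
(400, -300, 200) 30 [-1.03  0.49  1.41  0.28  1.68 -1.02] 1.1e-28 [ 395. -428.  421.]
(471, -350, 40) 30 [-0.97  0.85  1.23  0.3   1.5  -1.02] 1.9e-28 [ 466. -478.  261.]
(471, -400, 40) 30 [-1.01  0.93  1.08  0.28  1.58 -1.04] 2.9e-24 [ 466. -528.  261.]
(471, -330, 40) 40 [-0.99  0.91  1.2   0.38  1.63 -1.05] 2.2e-31 [ 465. -494.  236.]
```

```bash
python3 - <<'E'
from kin import *
q0=telemetry.sense()["joints"]
for x,y in((405,-170),(412,-130)):
  for yaw in (0,.2,.4,.6):
    for t in (65,70,-50,-55,-60,-65):
        q,c=ik(np.array([x,y,50.]),t,yaw,q0); w=fk(q,K)[2]
        print((x,y),yaw,t,"ok" if c<1e-6 else "-",np.round(q,2),np.round(w))
E
```

```text
(405, -170) 0 65 ok [-0.99  0.86  1.58  0.53  1.73 -1.2 ] [ 405. -401.  158.]
(405, -170) 0 70 ok [-0.99  0.91  1.56  0.55  1.8  -1.21] [ 405. -410.  137.]
(405, -170) 0 -50 - [-0.24  0.53  2.04 -1.23  0.89  0.77] [419.  19. 223.]
(405, -170) 0 -55 - [-0.21  0.58  2.01 -1.23  0.97  0.81] [430.  29. 211.]
(405, -170) 0 -60 - [-0.18  0.62  1.98 -1.23  1.05  0.84] [441.  38. 198.]
(405, -170) 0 -65 - [-0.16  0.67  1.94 -1.23  1.13  0.88] [452.  47. 184.]
(405, -170) 0.2 65 ok [-0.92  0.9   1.48  0.42  1.83 -1.25] [ 451. -397.  158.]
(405, -170) 0.2 70 ok [-0.92  0.95  1.45  0.44  1.9  -1.26] [ 453. -405.  137.]
(405, -170) 0.2 -50 - [-0.28  0.47  2.09 -1.23  0.76  0.59] [402.   5. 240.]
(405, -170) 0.2 -55 - [-0.25  0.5   2.06 -1.23  0.84  0.63] [412.  15. 231.]
(405, -170) 0.2 -60 - [-0.22  0.55  2.03 -1.23  0.92  0.67] [424.  26. 220.]
(405, -170) 0.2 -65 - [-0.19  0.59  2.   -1.23  1.01  0.72] [435.  36. 208.]
(405, -170) 0.4 65 ok [-0.85  0.94  1.39  0.31  1.91 -1.32] [ 495. -383.  158.]
(405, -170) 0.4 70 ok [-0.85  0.99  1.36  0.33  1.98 -1.32] [ 498. -391.  137.]
(405, -170) 0.4 
[... 1919 characters left out ...]
]
(412, -130) 0.4 -55 - [-0.19  0.45  2.11 -1.23  0.74  0.52] [392.  43. 243.]
(412, -130) 0.4 -60 - [-0.15  0.49  2.08 -1.23  0.83  0.57] [402.  55. 234.]
(412, -130) 0.4 -65 - [-0.12  0.53  2.05 -1.23  0.92  0.63] [413.  68. 223.]
(412, -130) 0.6 65 ok [-0.72  0.95  1.38  0.24  1.93 -1.38] [ 543. -321.  158.]
(412, -130) 0.6 70 ok [-0.72  0.99  1.34  0.26  2.   -1.37] [ 547. -328.  137.]
(412, -130) 0.6 -50 - [-0.33  0.33  2.21 -1.23  0.45  0.21] [354.   2. 266.]
(412, -130) 0.6 -55 - [-0.3   0.35  2.19 -1.23  0.51  0.25] [361.  10. 264.]
(412, -130) 0.6 -60 - [-0.26  0.37  2.17 -1.23  0.58  0.3 ] [370.  21. 261.]
(412, -130) 0.6 -65 - [-0.22  0.4   2.14 -1.23  0.66  0.35] [380.  33. 255.]
```

```bash
python3 - <<'E'
from kin import *
q0=telemetry.sense()["joints"]
for x,y in((405,-170),(400,-60),(410,40),(470,-140),(500,-150)):
  for yaw in (.8,1.2,1.57,2.0,2.4):
    r=[]
    for t in (65,-35,-40,-45,-50,-55):
        best=None
        for s in (q0,np.array([-.3,.9,1.2,0,.3,0]),np.array([-.3,.9,1.2,0.,.3,1.5]),np.array([-.3,.9,1.2,1.,1.5,-2.])):
            q,c=ik(np.array([x,y,50.]),t,yaw,s)
            if c<1e-6: best=q;break
        r.append("%d:%s"%(t,"-" if best is None else str(np.round(best[2:],1).tolist())))
    print((x,y),yaw,r)
E
```

```text
(405, -170) 0.8 ['65:[1.3, 0.1, 2.0, -1.5]', '-35:-', '-40:-', '-45:-', '-50:-', '-55:-']
(405, -170) 1.2 ['65:[1.2, -0.2, 2.0, -1.7]', '-35:-', '-40:-', '-45:-', '-50:-', '-55:-']
(405, -170) 1.57 ['65:[1.3, -0.4, 1.9, -1.9]', '-35:[2.3, 1.3, 0.5, 2.6]', '-40:[2.4, 1.5, 0.6, 2.3]', '-45:[2.4, 1.7, 0.7, 2.1]', '-50:[2.5, 1.8, 0.8, 1.9]', '-55:[2.5, 1.8, 0.9, 1.8]']
(405, -170) 2.0 ['65:[1.4, -0.7, 1.8, -2.1]', '-35:[2.2, 1.0, 0.8, 2.5]', '-40:[2.2, 1.1, 0.8, 2.3]', '-45:[2.3, 1.1, 0.9, 2.2]', '-50:[2.3, 1.2, 1.0, 2.1]', '-55:[2.3, 1.3, 1.0, 2.0]']
(405, -170) 2.4 ['65:[1.6, -0.9, 1.5, -2.1]', '-35:[2.1, 0.7, 1.0, 2.3]', '-40:[2.1, 0.8, 1.0, 2.3]', '-45:[2.1, 0.8, 1.1, 2.2]', '-50:[2.1, 0.9, 1.2, 2.1]', '-55:[2.0, 0.9, 1.2, 2.1]']
(400, -60) 0.8 ['65:[1.5, 0.2, 1.9, -1.4]', '-35:-', '-40:-', '-45:-', '-50:-', '-55:-']
(400, -60) 1.2 ['65:[1.4, -0.0, 2.0, -1.6]', '-35:-', '-40:-', '-45:-', '-50:-', '-55:-']
(400, -60) 1.57 ['65:[1.4, -0.3, 1.9, -1.8]', '-35:[2.5, 1.6, 0.4, 2.5]', '-40:[2.5, 1.9, 0.5, 2.2]', '-45:-', '-50:-', '-55:-']
(400, -60) 2.0 ['65:[1.4, -0.5, 1.8, -2.0]', '-35:[2
[... 1750 characters left out ...]
.4]', '-35:-', '-40:-', '-45:-', '-50:-', '-55:-']
(500, -150) 1.2 ['65:[0.9, -0.1, 2.2, -1.7]', '-35:-', '-40:-', '-45:-', '-50:-', '-55:-']
(500, -150) 1.57 ['65:[0.9, -0.4, 2.2, -2.0]', '-35:[2.1, 1.3, 0.4, 2.9]', '-40:[2.2, 1.6, 0.4, 2.5]', '-45:[2.2, 1.8, 0.5, 2.3]', '-50:[2.3, 2.0, 0.6, 2.1]', '-55:[2.3, 2.1, 0.8, 1.9]']
(500, -150) 2.0 ['65:[1.1, -0.7, 2.0, -2.2]', '-35:[2.0, 1.0, 0.7, 2.7]', '-40:[2.1, 1.1, 0.7, 2.5]', '-45:[2.1, 1.3, 0.8, 2.4]', '-50:[2.1, 1.4, 0.9, 2.2]', '-55:[2.1, 1.4, 0.9, 2.1]']
(500, -150) 2.4 ['65:[1.3, -0.9, 1.7, -2.3]', '-35:[1.9, 0.8, 1.0, 2.5]', '-40:[1.9, 0.9, 1.0, 2.4]', '-45:[1.9, 0.9, 1.1, 2.3]', '-50:[1.9, 1.0, 1.1, 2.3]', '-55:[1.9, 1.0, 1.2, 2.2]']
```

```bash
cat >> kin.py <<'E'
def scope(q):
    a,b,w=fk(q,K); z=lambda a:Rn.from_euler("z",a).as_matrix(); y=lambda a:Rn.from_euler("y",a).as_matrix()
    e=z(q[0])@(np.array([K[0],K[1],K[2]])+y(q[1])@[0,0,K[3]])
    pts=np.vstack([e+(w-e)*np.linspace(0,1,30)[:,None],w+(a-w)*np.linspace(0,1,20)[:,None]])
    d=np.hypot(pts[:,0]-505,pts[:,1]+41); d[pts[:,2]>450]=999; return int(d.min())
E
python3 - <<'E'
from kin import *
q0=telemetry.sense()["joints"]
for x,y in((408,-300),(408,-360),(411,-420),(471,-380)):
  for yaw in (-.2,-.4,-.6,-.8,-1.0,-1.3):
    r=[]
    for t in (65,-40,-45,-50,-55):
        q,c=ik(np.array([x,y,45.]),t,yaw,Q[1])
        r.append("%d:%s"%(t,"-" if c>1e-6 else str(np.round(q[3:],1).tolist()+[scope(q)])))
    print((x,y),yaw,r)
print(onz("top",[[362,165]],0))
E
```

```text
(408, -300) -0.2 ['65:[0.6, 1.8, -1.1, 276]', '-40:[-1.1, 0.7, 0.5, 117]', '-45:[-1.2, 0.8, 0.7, 102]', '-50:-', '-55:-']
(408, -300) -0.4 ['65:[0.7, 1.7, -1.1, 276]', '-40:[-1.0, 0.9, 0.6, 109]', '-45:[-1.1, 0.9, 0.7, 93]', '-50:[-1.1, 1.0, 0.8, 79]', '-55:[-1.2, 1.1, 0.8, 66]']
(408, -300) -0.6 ['65:[0.8, 1.6, -1.1, 276]', '-40:[-0.9, 1.0, 0.6, 108]', '-45:[-0.9, 1.1, 0.7, 93]', '-50:[-1.0, 1.1, 0.8, 80]', '-55:[-1.1, 1.2, 0.8, 68]']
(408, -300) -0.8 ['65:[0.9, 1.5, -1.1, 276]', '-40:[-0.7, 1.2, 0.7, 112]', '-45:[-0.8, 1.2, 0.7, 99]', '-50:[-0.9, 1.3, 0.8, 87]', '-55:[-0.9, 1.3, 0.8, 76]']
(408, -300) -1.0 ['65:[1.1, 1.4, -1.1, 276]', '-40:[-0.7, 1.3, 0.8, 121]', '-45:[-0.7, 1.3, 0.8, 109]', '-50:[-0.8, 1.4, 0.8, 99]', '-55:[-0.8, 1.5, 0.9, 90]']
(408, -300) -1.3 ['65:[1.3, 1.2, -1.2, 276]', '-40:[-0.5, 1.4, 0.9, 140]', '-45:[-0.6, 1.5, 0.9, 131]', '-50:[-0.6, 1.6, 0.9, 123]', '-55:[-0.7, 1.7, 0.9, 116]']
(408, -360) -0.2 ['65:[0.6, 1.9, -1.1, 333]', '-40:[-1.1, 0.7, 0.4, 164]', '-45:-', '-50:-', '-55:-']
(408, -360) -0.4 ['65:[0.7, 1.8, -1.0, 333]', '-40:[-1.0, 0.8, 0.5, 154]', '-
[... 1882 characters left out ...]
102]']
(471, -380) -0.6 ['65:[0.8, 1.7, -0.9, 340]', '-40:[-0.8, 1.1, 0.5, 134]', '-45:[-0.9, 1.1, 0.5, 122]', '-50:[-1.0, 1.2, 0.6, 111]', '-55:[-1.0, 1.2, 0.6, 101]']
(471, -380) -0.8 ['65:[1.0, 1.6, -0.9, 340]', '-40:[-0.7, 1.2, 0.5, 137]', '-45:[-0.8, 1.3, 0.6, 126]', '-50:[-0.9, 1.3, 0.6, 115]', '-55:[-0.9, 1.4, 0.7, 106]']
(471, -380) -1.0 ['65:[1.1, 1.4, -0.9, 340]', '-40:[-0.7, 1.4, 0.6, 143]', '-45:[-0.7, 1.4, 0.7, 133]', '-50:[-0.8, 1.5, 0.7, 124]', '-55:[-0.8, 1.6, 0.7, 116]']
(471, -380) -1.3 ['65:[1.3, 1.2, -1.0, 340]', '-40:[-0.5, 1.6, 0.8, 158]', '-45:[-0.6, 1.7, 0.8, 150]', '-50:[-0.6, 1.7, 0.8, 143]', '-55:[-0.7, 1.8, 0.8, 137]']
[[ 732.78905833 -318.42652249    0.        ]]
```

```bash
cat >> kin.py <<'E'
def check(wps,n=8):
    s=telemetry.sense(); q=np.array(s["joints"]); p=np.array(s["eef_pos"]); qq=s["ee_rot"]; r=Rn.from_quat([qq[1],qq[2],qq[3],qq[0]])
    for w in wps:
        P=np.array(w[0],float); R=pose(w[1],w[2]); dv=(r.inv()*R).as_rotvec(); m=0
        for i in range(1,n+1):
            T=(r*Rn.from_rotvec(dv*i/n)).as_matrix(); pp=p+(P-p)*i/n
            g=least_squares(lambda q:np.r_[(fk(q,K)[0]-pp)/100,Rn.from_matrix(fk(q,K)[1].T@T).as_rotvec()],np.clip(q,lo+.005,hi-.005),bounds=(lo,hi))
            m=max(m,np.abs(g.x-q).max()); 
            if g.cost>1e-6: print("UNREACH",pp)
            q=g.x
        print(w[:3],np.round(q,2),"maxstep %.2f"%m,"scope",scope(q)); p=P;r=R
E
python3 - <<'E'
from kin import *
w=[((380,140,200),15,0),((315,60,230),30,-.1),((315,-180,230),45,-.4),((375,-350,160),65,-1.0)]
check(w); plan(w,0.2,38,7.5)
E
```

```text
((380, 140, 200), 15, 0) [-0.11  0.04  1.93  0.28  1.21 -0.22] maxstep 0.02 scope 169
((315, 60, 230), 30, -0.1) [-0.6  -0.15  2.11  0.46  1.47 -0.61] maxstep 0.07 scope 199
((315, -180, 230), 45, -0.4) [-1.23  0.17  1.89  0.5   1.7  -0.93] maxstep 0.11 scope 235
((375, -350, 160), 65, -1.0) [-1.44  0.57  1.77  0.96  1.56 -0.86] maxstep 0.07 scope 335
[[[-0.014, -0.108, -0.134], [-0.0018, 0.0565, 0.0093], 0.2], [[-0.004, -0.108, -0.136], [-0.0018, 0.0565, 0.0093], 0.2], [[-0.116, -0.108, -0.083], [-0.0081, 0.0555, 0.0197], 0.2], [[-0.111, -0.104, -0.094], [-0.0081, 0.0555, 0.0197], 0.2], [[-0.106, -0.099, -0.105], [-0.0081, 0.0555, 0.0197], 0.2], [[-0.148, 0.017, -0.085], [-0.0167, 0.0236, 0.0217], 0.2], [[-0.144, 0.024, -0.09], [-0.0167, 0.0236, 0.0217], 0.2], [[-0.139, 0.032, -0.095], [-0.0167, 0.0236, 0.0217], 0.2]]
[[[-0.135, 0.039, -0.099], [-0.0167, 0.0236, 0.0217], 0.2], [[-0.129, 0.046, -0.103], [-0.0167, 0.0236, 0.0217], 0.2], [[-0.124, 0.053, -0.106], [-0.0167, 0.0236, 0.0217], 0.2], [[-0.118, 0.06, -0.109], [-0.0167, 0.0236, 0.0217], 0.2], [[-0.12, 0.101, -0.037], [-0.0524, 0.0359, 0.0367], 0.2], [[-0.112, 0.111, -0.035], [-0.0524, 0.0359, 0.0367], 0.2], [[-0.103, 0.12, -0.032], [-0.0524, 0.0359, 0.0367], 0.2], [[-0.094, 0.128, -0.027], [-0.0524, 0.0359, 0.0367], 0.2]]
[[[-0.085, 0.135, -0.021], [-0.0524, 0.0359, 0.0367], 0.2], [[-0.076, 0.141, -0.014], [-0.0524, 0.0359, 0.0367], 0.2]]
```

{"op": "servo_tool", "data": {"deltas": [[[-0.014,-0.108,-0.134],[-0.0018,0.0565,0.0093],0.2],[[-0.004,-0.108,-0.136],[-0.0018,0.0565,0.0093],0.2],[[-0.116,-0.108,-0.083],[-0.0081,0.0555,0.0197],0.2],[[-0.111,-0.104,-0.094],[-0.0081,0.0555,0.0197],0.2],[[-0.106,-0.099,-0.105],[-0.0081,0.0555,0.0197],0.2],[[-0.148,0.017,-0.085],[-0.0167,0.0236,0.0217],0.2],[[-0.144,0.024,-0.09],[-0.0167,0.0236,0.0217],0.2],[[-0.139,0.032,-0.095],[-0.0167,0.0236,0.0217],0.2]]}}

```text
time_s: 11.4
eef_pos: [316.1, -43.2, 228.7]
ee_rot: [-0.192, 0.744, 0.591, 0.246]
force: [1.3, -0.1, -1.7]
grip_width: 0.41
grip_force: 50.0
```

{"op": "servo_tool", "data": {"deltas": [[[-0.135,0.039,-0.099],[-0.0167,0.0236,0.0217],0.2],[[-0.129,0.046,-0.103],[-0.0167,0.0236,0.0217],0.2],[[-0.124,0.053,-0.106],[-0.0167,0.0236,0.0217],0.2],[[-0.118,0.06,-0.109],[-0.0167,0.0236,0.0217],0.2],[[-0.12,0.101,-0.037],[-0.0524,0.0359,0.0367],0.2],[[-0.112,0.111,-0.035],[-0.0524,0.0359,0.0367],0.2],[[-0.103,0.12,-0.032],[-0.0524,0.0359,0.0367],0.2],[[-0.094,0.128,-0.027],[-0.0524,0.0359,0.0367],0.2]]}}

```text
time_s: 12.2
eef_pos: [357.4, -293.4, 181.6]
ee_rot: [-0.175, 0.808, 0.332, 0.455]
force: [0.9, 1.1, -1.1]
grip_width: 0.415
grip_force: 50.1
```

{"op": "servo_tool", "data": {"deltas": [[[-0.085,0.135,-0.021],[-0.0524,0.0359,0.0367],0.2],[[-0.076,0.141,-0.014],[-0.0524,0.0359,0.0367],0.2],[[0,0,0],[0,0,0],0.2],[[0,0,0],[0,0,0],0.2]]}}

```text
time_s: 12.6
eef_pos: [377.4, -348.3, 159.3]
ee_rot: [-0.153, 0.81, 0.239, 0.514]
force: [0.4, 0.1, -0.5]
grip_width: 0.413
grip_force: 50.1
```

```bash
python3 - <<'E'
from kin import *
s=telemetry.sense();print(s["eef_pos"],s["grip_width"],s["grip_force"])
a=optics.capture("top");b=optics.capture("scene")
o=np.zeros((400,800,3),np.uint8)
p=cv2.resize(a[205:285,335:435],None,fx=4,fy=4,interpolation=2); q=cv2.resize(b[190:290,250:350],None,fx=4,fy=4,interpolation=2)
o[:320,:400]=p;o[:400,400:]=q
cv2.imwrite("pics/m3.png",o)
w=[((395,-362,75),65,-1.0),((395,-362,48),65,-1.0)]
check(w); plan(w,0.2,25,7.5)
E
```

```text
[ 377.36022191 -348.34362429  159.28889732] 0.4133824611266757 50.13522505760193
((395, -362, 75), 65, -1.0) [-1.4   0.76  1.73  1.    1.45 -0.97] maxstep 0.02 scope 339
((395, -362, 48), 65, -1.0) [-1.4   0.81  1.72  1.    1.43 -1.01] maxstep 0.01 scope 339
[[[-0.093, 0.026, 0.054], [-0.0005, 0.0006, 0.0004], 0.2], [[-0.093, 0.026, 0.054], [-0.0005, 0.0006, 0.0004], 0.2], [[-0.093, 0.026, 0.054], [-0.0005, 0.0006, 0.0004], 0.2], [[-0.093, 0.026, 0.054], [-0.0005, 0.0006, 0.0004], 0.2], [[-0.061, -0, 0.029], [0, -0, -0.0], 0.2], [[-0.061, -0, 0.029], [0, -0, -0.0], 0.2]]
```

View pics/m3.png

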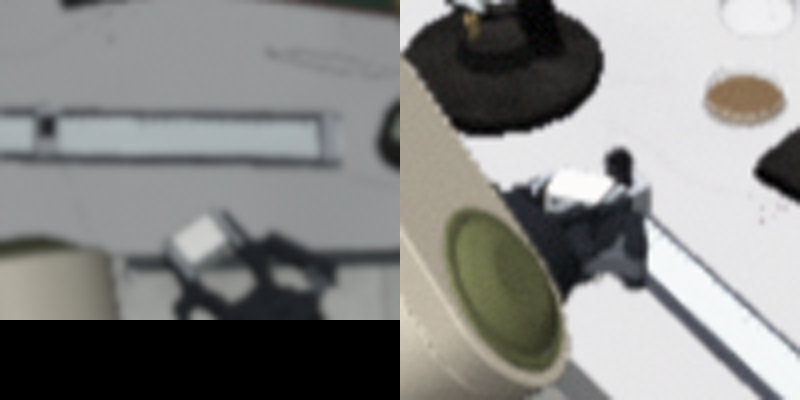

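```bash
python3 - <<'E'
from kin import *
print(onz("top",[[385,265]],181))
w=[((419,-362,75),65,-1.0),((419,-362,46),65,-1.0)]
check(w); plan(w,0.2,25,7.5)
E
```

```text
[[ 364.96187491 -357.17196193  181.        ]]
((419, -362, 75), 65, -1.0) [-1.36  0.77  1.7   1.03  1.44 -0.94] maxstep 0.03 scope 332
((419, -362, 46), 65, -1.0) [-1.36  0.83  1.69  1.03  1.41 -0.98] maxstep 0.01 scope 332
[[[-0.082, 0.042, 0.077], [-0.0005, 0.0006, 0.0004], 0.2], [[-0.082, 0.042, 0.077], [-0.0005, 0.0006, 0.0004], 0.2], [[-0.082, 0.042, 0.076], [-0.0005, 0.0006, 0.0004], 0.2], [[-0.082, 0.042, 0.076], [-0.0005, 0.0006, 0.0004], 0.2], [[-0.066, -0, 0.031], [0, -0, -0.0], 0.2], [[-0.066, -0, 0.031], [0, -0, -0.0], 0.2]]
```

{"op": "servo_tool", "data": {"deltas": [[[-0.082,0.042,0.077],[0,0,0],0.2],[[-0.082,0.042,0.077],[0,0,0],0.2],[[-0.082,0.042,0.076],[0,0,0],0.2],[[-0.082,0.042,0.076],[0,0,0],0.2],[[-0.066,0,0.031],[0,0,0],0.2],[[-0.066,0,0.031],[0,0,0],0.2],[[0,0,0],[0,0,0],0.2]]}}

```text
time_s: 13.4
eef_pos: [418.5, -362.4, 45.2]
ee_rot: [-0.151, 0.81, 0.238, 0.515]
force: [-0.3, -1.0, -0.6]
grip_width: 0.41
grip_force: 50.1
```

{"op": "servo_tool", "data": {"deltas": [[[-0.0136,0,0.0063],[0,0,0],0.2],[[0,0,0],[0,0,0],0.2]]}}

```text
time_s: 13.6
eef_pos: [418.8, -363.4, 43.7]
ee_rot: [-0.15, 0.81, 0.239, 0.515]
force: [-0.2, 0.5, -0.8]
grip_width: 0.415
grip_force: 50.1
```

{"op": "servo_tool", "data": {"deltas": [[[-0.0091,0,0.0042],[0,0,0],0.2],[[0,0,0],[0,0,0],0.2]]}}

```text
time_s: 13.8
eef_pos: [418.9, -363.6, 43.2]
ee_rot: [-0.15, 0.809, 0.239, 0.516]
force: [-5.2, 1.3, 9.9]
grip_width: 0.413
grip_force: 51.3
```

{"op": "servo_tool", "data": {"deltas": [[[0,0,0],[0,0,0],0.43],[[0,0,0],[0,0,0],0.48],[[0,0,0],[0,0,0],0.6],[[0,0,0],[0,0,0],0.7],[[0,0,0],[0,0,0],0.7],[[0,0,-0.05],[0,0,0],0.7],[[0,0,-0.15],[0,0,0],0.7],[[0,0,-0.2],[0,0,0],0.7]]}}

```text
time_s: 14.6
eef_pos: [357.3, -402.0, 75.6]
ee_rot: [-0.151, 0.809, 0.239, 0.515]
force: [-0.3, 0.2, 0.1]
grip_width: 0.697
grip_force: 0.0
```

{"op": "servo_tool", "data": {"deltas": [[[0,0,-0.1],[0,0,0],0.7],[[0.1,0,-0.1],[0,0,0],0.7],[[0.15,0,-0.1],[0,0,0],0.7]]}}

```text
time_s: 14.9
eef_pos: [328.6, -420.7, 146.4]
ee_rot: [-0.151, 0.81, 0.238, 0.515]
force: [-0.4, -0.6, 0.6]
grip_width: 0.701
grip_force: 0.0
```

```bash
python3 - <<'E'
from kin import *
s=telemetry.sense();print(s["eef_pos"],s["force"])
a=optics.capture("top");b=optics.capture("scene")
o=np.zeros((400,800,3),np.uint8)
p=cv2.resize(a[205:285,335:435],None,fx=4,fy=4,interpolation=2); q=cv2.resize(b[210:310,260:360],None,fx=4,fy=4,interpolation=2)
o[:320,:400]=p;o[:400,400:]=q
cv2.imwrite("pics/m4.png",o)
for t in(-40,-50):
  w=[((370,-390,190),20,-1.0),((415,-350,160),-20,-1.0),((440,-345,130),t,-1.0),((415,-362,42),t,-1.0)]
  check(w)
E
```

```text
[ 328.61980792 -420.67568727  146.3614578 ] [-0.42016918 -0.6165348   0.58186284]
((370, -390, 190), 20, -1.0) [-1.2   0.37  1.57  0.36  1.29 -0.31] maxstep 0.09 scope 374
((415, -350, 160), -20, -1.0) [-0.76  0.5   1.46 -0.35  1.29  0.36] maxstep 0.09 scope 217
((440, -345, 130), -40, -1.0) [-0.6   0.7   1.33 -0.64  1.45  0.59] maxstep 0.04 scope 136
((415, -362, 42), -40, -1.0) [-0.65  0.79  1.43 -0.68  1.28  0.68] maxstep 0.02 scope 156
((370, -390, 190), 20, -1.0) [-1.2   0.37  1.57  0.36  1.29 -0.31] maxstep 0.09 scope 374
((415, -350, 160), -20, -1.0) [-0.76  0.5   1.46 -0.35  1.29  0.36] maxstep 0.09 scope 217
((440, -345, 130), -50, -1.0) [-0.56  0.77  1.28 -0.76  1.56  0.65] maxstep 0.06 scope 115
((415, -362, 42), -50, -1.0) [-0.6   0.87  1.37 -0.8   1.4   0.75] maxstep 0.02 scope 135
```

View pics/m4.png

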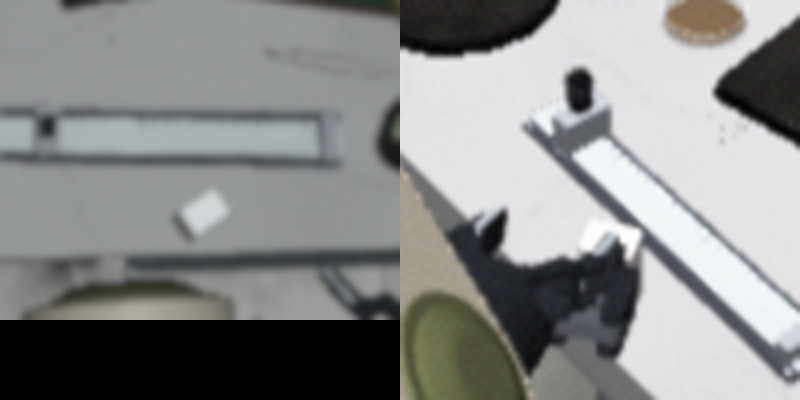

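Module B stands upright in front of the rail, top face at about (202,213) in the left crop; the jaw is open. I'll measure its centre and yaw on the z=60 plane.

```bash
cat >> kin.py <<'E'
def white(x0,x1,y0,y1,z,th=155,s=3,mina=300,im=None,name="top"):
    im=optics.capture(name) if im is None else im
    o=ortho(name,im,x0,x1,y0,y1,z,s); m=(o.min(2)>th).astype(np.uint8)
    c,_=cv2.findContours(m,cv2.RETR_EXTERNAL,cv2.CHAIN_APPROX_NONE); out=[]
    for k in c:
        if cv2.contourArea(k)/s/s>mina:
            bx=cv2.boxPoints(cv2.minAreaRect(k)); P=np.c_[x1-bx[:,1]/s,y1-bx[:,0]/s]
            e=[P[1]-P[0],P[2]-P[1]]; l=[np.linalg.norm(v) for v in e]; L=e[int(np.argmax(l))]
            out.append((np.round(P.mean(0),1),np.round(sorted(l),1),round(np.degrees(np.arctan2(L[1],L[0]))%180,1)))
    return out
E
python3 - <<'E'
from kin import *
a=optics.capture("top")
for th in(150,155,160): print(th,white(380,445,-420,-310,60,th,im=a))
E
```

```text
150 [(array([ 401.8, -379. ], dtype=float32), array([33.2, 41.5], dtype=float32), np.float32(124.0))]
155 [(array([ 401.1, -378.3], dtype=float32), array([30.4, 38.7], dtype=float32), np.float32(121.8))]
160 [(array([ 400.9, -377.9], dtype=float32), array([28.4, 37.3], dtype=float32), np.float32(122.2))]
```

```bash
python3 - <<'E'
from kin import *
w=[((345,-405,220),25,-1.0),((420,-365,200),-20,-1.0),((447,-350,110),-50,-1.0),((446.8,-350,75.3),-50,-1.0),((395.3,-383.1,23.8),-50,-1.0,4)]
check(w); plan(w,0.7,40,8)
E
```

```text
((345, -405, 220), 25, -1.0) [-1.29  0.35  1.54  0.42  1.4  -0.4 ] maxstep 0.08 scope 397
((420, -365, 200), -20, -1.0) [-0.77  0.49  1.37 -0.35  1.38  0.31] maxstep 0.10 scope 268
((447, -350, 110), -50, -1.0) [-0.56  0.82  1.26 -0.77  1.54  0.66] maxstep 0.06 scope 116
((446.8, -350, 75.3), -50, -1.0) [-0.56  0.86  1.27 -0.77  1.5   0.7 ] maxstep 0.01 scope 116
((395.3, -383.1, 23.8), -50, -1.0) [-0.65  0.89  1.4  -0.83  1.35  0.76] maxstep 0.02 scope 155
[[[0.075, -0.005, -0.011], [0.0005, -0.0883, 0.0006], 0.7], [[0.073, -0.005, -0.021], [0.0005, -0.0883, 0.0006], 0.7], [[0.069, -0.005, -0.031], [0.0005, -0.0883, 0.0006], 0.7], [[0.064, -0.005, -0.04], [0.0005, -0.0883, 0.0006], 0.7], [[0.058, -0.005, -0.049], [0.0005, -0.0883, 0.0006], 0.7], [[0.057, 0.006, 0.045], [0, -0.0833, -0.0], 0.7], [[0.062, 0.006, 0.037], [0, -0.0833, -0.0], 0.7], [[0.067, 0.006, 0.029], [0, -0.0833, -0.0], 0.7]]
[[[0.07, 0.006, 0.02], [0, -0.0833, -0.0], 0.7], [[0.072, 0.006, 0.01], [0, -0.0833, -0.0], 0.7], [[0.073, 0.006, 0.001], [0, -0.0833, -0.0], 0.7], [[0.075, 0.002, 0.093], [0, -0.0833, 0.0], 0.7], [[0.086, 0.002, 0.082], [0, -0.0833, 0.0], 0.7], [[0.096, 0.002, 0.07], [0, -0.0833, 0.0], 0.7], [[0.104, 0.002, 0.057], [0, -0.0833, 0.0], 0.7], [[0.132, -0.001, 0.112], [0, 0, 0.0], 0.7]]
[[[0, 0, 0.1], [0, -0, 0.0], 0.7], [[0, 0, 0.1], [0, -0, 0.0], 0.7], [[0, 0, 0.1], [0, -0, 0.0], 0.7], [[0, 0, 0.1], [0, -0, 0.0], 0.7]]
```

{"op": "servo_tool", "data": {"deltas": [[[0.075,-0.005,-0.011],[0,-0.0883,0],0.7],[[0.073,-0.005,-0.021],[0,-0.0883,0],0.7],[[0.069,-0.005,-0.031],[0,-0.0883,0],0.7],[[0.064,-0.005,-0.04],[0,-0.0883,0],0.7],[[0.058,-0.005,-0.049],[0,-0.0883,0],0.7],[[0.057,0.006,0.045],[0,-0.0833,0],0.7],[[0.062,0.006,0.037],[0,-0.0833,0],0.7],[[0.067,0.006,0.029],[0,-0.0833,0],0.7]]}}

```text
time_s: 15.85
eef_pos: [383.6, -383.8, 208.4]
ee_rot: [-0.004, 0.959, 0.282, 0.02]
force: [-1.0, -0.0, -0.6]
grip_width: 0.697
grip_force: 0.0
```

{"op": "servo_tool", "data": {"deltas": [[[0.07,0.006,0.02],[0,-0.0833,0],0.7],[[0.072,0.006,0.01],[0,-0.0833,0],0.7],[[0.073,0.006,0.001],[0,-0.0833,0],0.7],[[0.075,0.002,0.093],[0,-0.0833,0],0.7],[[0.086,0.002,0.082],[0,-0.0833,0],0.7],[[0.096,0.002,0.07],[0,-0.0833,0],0.7],[[0.104,0.002,0.057],[0,-0.0833,0],0.7],[[0,0,0],[0,0,0],0.7]]}}

```text
time_s: 16.65
eef_pos: [447.4, -345.7, 101.1]
ee_rot: [0.116, 0.867, 0.259, -0.409]
force: [-0.5, -0.5, -1.2]
grip_width: 0.702
grip_force: 0.0
```

{"op": "servo_tool", "data": {"deltas": [[[0,0,0],[0,0,0],0.7]]}}

```text
time_s: 16.75
eef_pos: [448.1, -348.6, 107.9]
ee_rot: [0.119, 0.87, 0.256, -0.404]
force: [-0.3, -0.6, 0.6]
grip_width: 0.699
grip_force: 0.0
```

```bash
python3 - <<'E'
from kin import *
print(telemetry.sense()["eef_pos"])
plan([((446.8,-350,75.3),-50,-1.0),((395.3,-383.1,23.8),-50,-1.0,4)],0.7,40,8)
E
```

```text
[ 448.07808338 -348.55238993  107.8560022 ]
[[[0.118, 0.003, 0.112], [0.0012, -0.0021, 0.0008], 0.7], [[0, 0, 0.1], [0, -0, 0.0], 0.7], [[0, 0, 0.1], [0, -0, 0.0], 0.7], [[0, 0, 0.1], [0, -0, 0.0], 0.7], [[0, 0, 0.1], [0, -0, 0.0], 0.7]]
```

{"op": "servo_tool", "data": {"deltas": [[[0.118,0.003,0.112],[0,-0.002,0],0.7],[[0,0,0.1],[0,0,0],0.7],[[0,0,0.1],[0,0,0],0.7],[[0,0,0.1],[0,0,0],0.7],[[0,0,0.1],[0,0,0],0.7],[[0,0,0],[0,0,0],0.7],[[0,0,0],[0,0,0],0.7]]}}

```text
time_s: 17.45
eef_pos: [395.8, -384.5, 27.0]
ee_rot: [0.121, 0.87, 0.254, -0.404]
force: [-1.5, -0.1, -0.3]
grip_width: 0.703
grip_force: 0.0
```

{"op": "servo_tool", "data": {"deltas": [[[0,0,0],[0,0,0],0.5],[[0,0,0],[0,0,0],0.3],[[0,0,0],[0,0,0],0.2],[[0,0,0],[0,0,0],0.2],[[0,0,0],[0,0,0],0.2]], "squeeze": 45}}

```text
time_s: 17.95
eef_pos: [396.3, -383.6, 26.3]
ee_rot: [0.121, 0.869, 0.255, -0.405]
force: [1.0, 1.2, 7.3]
grip_width: 0.413
grip_force: 45.4
```

```bash
python3 - <<'E'
from kin import *
w=[((398,-382,90),-50,-1.0,2),((420,-365,170),-10,-.6),((465,-310,140),40,-.0385),((472.6,-297,60),40,-.0385),((472.6,-297,24),40,-.0385,2)]
check(w); plan(w,0.2,38,7.5)
E
```

```text
((398, -382, 90), -50, -1.0) [-0.64  0.79  1.39 -0.81  1.43  0.68] maxstep 0.01 scope 153
((420, -365, 170), -10, -0.6) [-0.85  0.43  1.51 -0.18  1.17 -0.18] maxstep 0.12 scope 267
((465, -310, 140), 40, -0.0385) [-0.98  0.74  1.22  0.4   1.76 -0.98] maxstep 0.14 scope 271
((472.6, -297, 60), 40, -0.0385) [-0.96  0.84  1.28  0.4   1.61 -1.03] maxstep 0.02 scope 258
((472.6, -297, 24), 40, -0.0385) [-0.96  0.89  1.29  0.4   1.55 -1.05] maxstep 0.01 scope 258
[[[-0.119, -0, -0.107], [0.0015, 0.0002, -0.0006], 0.2], [[-0.118, -0.001, -0.107], [0.0015, 0.0002, -0.0006], 0.2], [[-0.031, -0.002, -0.052], [-0.0186, 0.0626, -0.0321], 0.2], [[-0.026, -0.002, -0.055], [-0.0186, 0.0626, -0.0321], 0.2], [[-0.02, -0.001, -0.057], [-0.0186, 0.0626, -0.0321], 0.2], [[-0.014, -0, -0.059], [-0.0186, 0.0626, -0.0321], 0.2], [[-0.009, 0.001, -0.06], [-0.0186, 0.0626, -0.0321], 0.2], [[-0.003, 0.002, -0.06], [-0.0186, 0.0626, -0.0321], 0.2]]
[[[0.003, 0.004, -0.06], [-0.0186, 0.0626, -0.0321], 0.2], [[0.047, 0.004, 0.011], [0.0119, 0.0676, -0.0445], 0.2], [[0.045, 0.007, 0.016], [0.0119, 0.0676, -0.0445], 0.2], [[0.043, 0.011, 0.02], [0.0119, 0.0676, -0.0445], 0.2], [[0.039, 0.014, 0.024], [0.0119, 0.0676, -0.0445], 0.2], [[0.035, 0.017, 0.028], [0.0119, 0.0676, -0.0445], 0.2], [[0.031, 0.02, 0.031], [0.0119, 0.0676, -0.0445], 0.2], [[0.026, 0.023, 0.034], [0.0119, 0.0676, -0.0445], 0.2]]
[[[0.021, 0.025, 0.036], [0.0119, 0.0676, -0.0445], 0.2], [[-0.069, 0.012, 0.116], [0, 0, -0.0], 0.2], [[-0.069, 0.012, 0.116], [0, 0, -0.0], 0.2], [[-0.069, 0.012, 0.116], [0, 0, -0.0], 0.2], [[-0.058, 0, 0.069], [0, 0, -0.0], 0.2], [[-0.058, 0, 0.069], [0, 0, -0.0], 0.2]]
```

{"op": "servo_tool", "data": {"deltas": [[[-0.119,0,-0.107],[0,0,0],0.2],[[-0.118,-0.001,-0.107],[0,0,0],0.2],[[-0.031,-0.002,-0.052],[-0.0186,0.0626,-0.0321],0.2],[[-0.026,-0.002,-0.055],[-0.0186,0.0626,-0.0321],0.2],[[-0.02,-0.001,-0.057],[-0.0186,0.0626,-0.0321],0.2],[[-0.014,0,-0.059],[-0.0186,0.0626,-0.0321],0.2],[[-0.009,0.001,-0.06],[-0.0186,0.0626,-0.0321],0.2],[[-0.003,0.002,-0.06],[-0.0186,0.0626,-0.0321],0.2]]}}

```text
time_s: 18.75
eef_pos: [416.7, -366.7, 158.4]
ee_rot: [0.055, 0.887, 0.441, -0.124]
force: [-0.1, 0.2, -2.3]
grip_width: 0.418
grip_force: 45.2
```

{"op": "servo_tool", "data": {"deltas": [[[0.003,0.004,-0.06],[-0.0186,0.0626,-0.0321],0.2],[[0.047,0.004,0.011],[0.0119,0.0676,-0.0445],0.2],[[0.045,0.007,0.016],[0.0119,0.0676,-0.0445],0.2],[[0.043,0.011,0.02],[0.0119,0.0676,-0.0445],0.2],[[0.039,0.014,0.024],[0.0119,0.0676,-0.0445],0.2],[[0.035,0.017,0.028],[0.0119,0.0676,-0.0445],0.2],[[0.031,0.02,0.031],[0.0119,0.0676,-0.0445],0.2],[[0.026,0.023,0.034],[0.0119,0.0676,-0.0445],0.2]]}}

```text
time_s: 19.55
eef_pos: [459.0, -316.6, 142.5]
ee_rot: [-0.204, 0.712, 0.639, 0.209]
force: [-0.6, -0.5, -0.8]
grip_width: 0.415
grip_force: 45.3
```

{"op": "servo_tool", "data": {"deltas": [[[0.021,0.025,0.036],[0.0119,0.0676,-0.0445],0.2],[[0,0,0],[0,0,0],0.2],[[0,0,0],[0,0,0],0.2]]}}

```text
time_s: 19.85
eef_pos: [464.4, -309.9, 138.2]
ee_rot: [-0.235, 0.678, 0.652, 0.245]
force: [-0.1, -0.1, -0.6]
grip_width: 0.411
grip_force: 45.3
```

```bash
python3 - <<'E'
from kin import *
s=telemetry.sense();print(s["eef_pos"],s["grip_width"],s["grip_force"])
plan([((472.6,-297,60),40,-.0385),((472.6,-297,22),40,-.0385,2)],0.2,38,7.5)
E
```

```text
[ 464.37384214 -309.8893052   138.1773429 ] 0.41131414309903425 45.30156433582306
[[[-0.066, 0.013, 0.114], [0.0001, 0.0012, 0.0001], 0.2], [[-0.066, 0.013, 0.114], [0.0001, 0.0012, 0.0001], 0.2], [[-0.067, 0.013, 0.114], [0.0001, 0.0012, 0.0001], 0.2], [[-0.061, -0, 0.073], [0, -0, 0.0], 0.2], [[-0.061, -0, 0.073], [0, -0, 0.0], 0.2]]
```

{"op": "servo_tool", "data": {"deltas": [[[-0.066,0.013,0.114],[0,0.001,0],0.2],[[-0.066,0.013,0.114],[0,0.001,0],0.2],[[-0.067,0.013,0.114],[0,0.001,0],0.2],[[-0.061,0,0.073],[0,0,0],0.2],[[-0.058,0,0.069],[0,0,0],0.2],[[0,0,0],[0,0,0],0.2],[[0,0,0],[0,0,0],0.2]]}}

```text
time_s: 20.55
eef_pos: [472.9, -297.1, 23.9]
ee_rot: [-0.237, 0.677, 0.652, 0.247]
force: [0.0, 1.3, -0.5]
grip_width: 0.418
grip_force: 45.3
```

{"op": "servo_tool", "data": {"deltas": [[[-0.01,0,0.0115],[0,0,0],0.2],[[0,0,0],[0,0,0],0.2]]}}

```text
time_s: 20.75
eef_pos: [472.9, -297.0, 20.7]
ee_rot: [-0.237, 0.677, 0.652, 0.247]
force: [-0.0, -0.4, -1.5]
grip_width: 0.412
grip_force: 45.3
```

```bash
python3 - <<'E'
from kin import *
s=telemetry.sense();print(s["eef_pos"],s["force"])
a=optics.capture("top");b=optics.capture("scene")
o=np.zeros((400,800,3),np.uint8)
p=cv2.resize(a[205:285,335:435],None,fx=4,fy=4,interpolation=2); q=cv2.resize(b[220:300,285:365],None,fx=5,fy=5,interpolation=2)
o[:320,:400]=p;o[:400,400:]=q
cv2.imwrite("pics/m5.png",o)
E
```

```text
[ 472.86958111 -297.00011557   20.67702676] [-0.01656173 -0.41209079 -1.48263567]
```

View pics/m5.png

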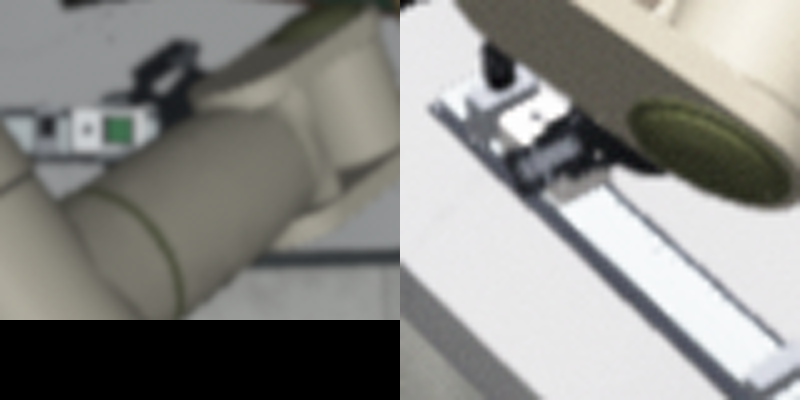

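Display up: green at (118,130), key at (87,130), over the rail just beside the jaw. Lower to contact.

{"op": "servo_tool", "data": {"deltas": [[[-0.0096,0,0.0115],[0,0,0],0.2],[[0,0,0],[0,0,0],0.2]]}}

```text
time_s: 21.05
eef_pos: [472.7, -296.5, 17.0]
ee_rot: [-0.238, 0.676, 0.652, 0.248]
force: [0.5, -0.6, -1.2]
grip_width: 0.414
grip_force: 45.3
```

{"op": "servo_tool", "data": {"deltas": [[[-0.0064,0,0.0077],[0,0,0],0.2],[[0,0,0],[0,0,0],0.2]]}}

```text
time_s: 21.25
eef_pos: [472.9, -296.7, 15.7]
ee_rot: [-0.237, 0.676, 0.652, 0.248]
force: [-0.4, -0.6, 3.9]
grip_width: 0.416
grip_force: 45.7
```

{"op": "servo_tool", "data": {"deltas": [[[-0.0015,0,0.002],[0,0,0],0.2],[[0,0,0],[0,0,0],0.43],[[0,0,0],[0,0,0],0.48],[[0,0,0],[0,0,0],0.6],[[0,0,0],[0,0,0],0.7],[[0,0,-0.1],[0,0,0],0.7],[[0,0,-0.2],[0,0,0],0.7],[[0,0,-0.25],[0,0,0],0.7]]}}

```text
time_s: 22.05
eef_pos: [469.7, -367.0, 99.0]
ee_rot: [-0.239, 0.676, 0.652, 0.248]
force: [1.1, -1.3, 0.1]
grip_width: 0.703
grip_force: 0.0
```

{"op": "servo_tool", "data": {"deltas": [[[0.05,-0.1,-0.2],[0,-0.08,0],0.7],[[0.05,-0.15,-0.1],[0,-0.08,0],0.7],[[0.05,-0.2,-0.05],[0,-0.08,0],0.7],[[0,-0.1,0],[0,0,0],0.7]]}}

```text
time_s: 22.45
eef_pos: [357.9, -377.7, 174.3]
ee_rot: [-0.108, 0.711, 0.686, 0.114]
force: [0.4, -0.1, -0.2]
grip_width: 0.7
grip_force: 0.0
```

```bash
python3 - <<'E'
from kin import *
s=telemetry.sense();print(s["eef_pos"])
a=optics.capture("top"); cv2.imwrite("pics/t5.png",a)
for th in(150,156): print(th,white(430,510,-500,-220,36,th,im=a,mina=150))
print(white(380,470,50,340,36,150,im=a,mina=300))
w=[((335,-170,220),0,-.02),((330,60,220),0,0),((400,295,140),-20,.029)]
check(w); plan(w,0.7,45,8)
E
```

```text
[ 357.87467688 -377.745037    174.27932279]
150 [(array([ 471.3, -228.9], dtype=float32), array([18.5, 21.7], dtype=float32), np.float32(178.2)), (array([ 473.2, -372.7], dtype=float32), array([ 39.6, 203.7], dtype=float32), np.float32(89.1))]
156 [(array([ 471.4, -228.5], dtype=float32), array([17.7, 19.9], dtype=float32), np.float32(177.9)), (array([ 472.7, -372.5], dtype=float32), array([ 37.2, 201.4], dtype=float32), np.float32(89.1))]
[(array([421.2, 292.7], dtype=float32), array([32.3, 54. ], dtype=float32), np.float32(90.0))]
((335, -170, 220), 0, -0.02) [-0.78 -0.02  1.91 -0.    1.24 -0.76] maxstep 0.08 scope 213
((330, 60, 220), 0, 0) [-0.17 -0.12  2.01 -0.    1.25 -0.17] maxstep 0.09 scope 202
((400, 295, 140), -20, 0.029) [ 0.55  0.47  1.56 -0.31  1.3   0.64] maxstep 0.14 scope 352
[[[0.212, -0.029, 0.021], [0.0006, -0.0408, -0.0023], 0.7], [[0.213, -0.028, 0.007], [0.0006, -0.0408, -0.0023], 0.7], [[0.213, -0.028, -0.006], [0.0006, -0.0408, -0.0023], 0.7], [[0.212, -0.027, -0.02], [0.0006, -0.0408, -0.0023], 0.7], [[0.21, -0.026, -0.033], [0.0006, -0.0408, -0.0023], 0.7], [[0.192, -0.008, -0.0], [-0, 0, -0.0021], 0.7], [[0.192, -0.007, -0.0], [-0, 0, -0.0021], 0.7], [[0.192, -0.007, -0.0], [-0, 0, -0.0021], 0.7]]
[[[0.192, -0.006, -0.0], [-0, 0, -0.0021], 0.7], [[0.192, -0.005, -0.0], [-0, 0, -0.0021], 0.7], [[0.192, -0.005, -0.0], [-0, 0, -0.0021], 0.7], [[0.196, 0.058, 0.067], [-0.0005, -0.037, -0.003], 0.7], [[0.199, 0.059, 0.055], [-0.0005, -0.037, -0.003], 0.7], [[0.202, 0.06, 0.044], [-0.0005, -0.037, -0.003], 0.7], [[0.204, 0.061, 0.032], [-0.0005, -0.037, -0.003], 0.7], [[0.205, 0.062, 0.02], [-0.0005, -0.037, -0.003], 0.7]]
[[[0.205, 0.063, 0.008], [-0.0005, -0.037, -0.003], 0.7]]
```

{"op": "servo_tool", "data": {"deltas": [[[0.212,-0.029,0.021],[0,-0.0408,-0.0023],0.7],[[0.213,-0.028,0.007],[0,-0.0408,-0.0023],0.7],[[0.213,-0.028,-0.006],[0,-0.0408,-0.0023],0.7],[[0.212,-0.027,-0.02],[0,-0.0408,-0.0023],0.7],[[0.21,-0.026,-0.033],[0,-0.0408,-0.0023],0.7],[[0.192,-0.008,0],[0,0,-0.0021],0.7],[[0.192,-0.007,0],[0,0,-0.0021],0.7],[[0.192,-0.007,0],[0,0,-0.0021],0.7]]}}

```text
time_s: 23.3
eef_pos: [335.4, -54.0, 219.0]
ee_rot: [0.001, 0.711, 0.703, 0.003]
force: [0.3, 0.1, 0.3]
grip_width: 0.705
grip_force: 0.0
```

{"op": "servo_tool", "data": {"deltas": [[[0.192,-0.006,0],[0,0,-0.0021],0.7],[[0.192,-0.005,0],[0,0,-0.0021],0.7],[[0.192,-0.005,0],[0,0,-0.0021],0.7],[[0.196,0.058,0.067],[0,-0.037,-0.003],0.7],[[0.199,0.059,0.055],[0,-0.037,-0.003],0.7],[[0.202,0.06,0.044],[0,-0.037,-0.003],0.7],[[0.204,0.061,0.032],[0,-0.037,-0.003],0.7],[[0.205,0.062,0.02],[0,-0.037,-0.003],0.7]]}}

```text
time_s: 24.1
eef_pos: [391.7, 258.2, 152.2]
ee_rot: [0.104, 0.691, 0.708, -0.1]
force: [1.3, -0.7, 1.2]
grip_width: 0.703
grip_force: 0.0
```

{"op": "servo_tool", "data": {"deltas": [[[0.205,0.063,0.008],[0,-0.037,-0.003],0.7],[[0,0,0],[0,0,0],0.7],[[0,0,0],[0,0,0],0.7]]}}

```text
time_s: 24.4
eef_pos: [402.9, 295.6, 138.6]
ee_rot: [0.123, 0.686, 0.707, -0.121]
force: [0.7, -0.2, 0.5]
grip_width: 0.696
grip_force: 0.0
```

```bash
python3 - <<'E'
from kin import *
s=telemetry.sense();print(s["eef_pos"])
a=optics.capture("top"); b=optics.capture("scene"); Y=.029
print(white(380,470,230,340,36,150,im=a,mina=200))
o=np.zeros((400,800,3),np.uint8)
p=cv2.resize(a[210:270,335:435],None,fx=4,fy=4,interpolation=2); q=cv2.resize(b[215:315,275:375],None,fx=4,fy=4,interpolation=2)
o[:240,:400]=p;o[:400,400:]=q
cv2.imwrite("pics/m6.png",o)
w=[((421.8,305,60),-25,Y),((421.8,300,12),-25,Y,3)]
check(w); plan(w,0.7,35,8)
E
```

```text
[402.85417329 295.56392759 138.62380248]
[(array([421.5, 292.8], dtype=float32), array([34.3, 54. ], dtype=float32), np.float32(91.9))]
((421.8, 305, 60), -25, 0.029) [ 0.58  0.66  1.51 -0.39  1.24  0.73] maxstep 0.02 scope 355
((421.8, 300, 12), -25, 0.029) [ 0.57  0.73  1.54 -0.41  1.14  0.76] maxstep 0.01 scope 351
[[[0.061, 0.031, 0.12], [-0.0001, -0.0192, -0.0005], 0.7], [[0.065, 0.031, 0.118], [-0.0001, -0.0192, -0.0005], 0.7], [[0.068, 0.031, 0.116], [-0.0001, -0.0192, -0.0005], 0.7], [[0.026, -0, 0.076], [-0, 0, 0.0], 0.7], [[0.026, -0, 0.076], [-0, 0, 0.0], 0.7], [[0.026, -0, 0.076], [-0, 0, 0.0], 0.7]]
```

View pics/m6.png

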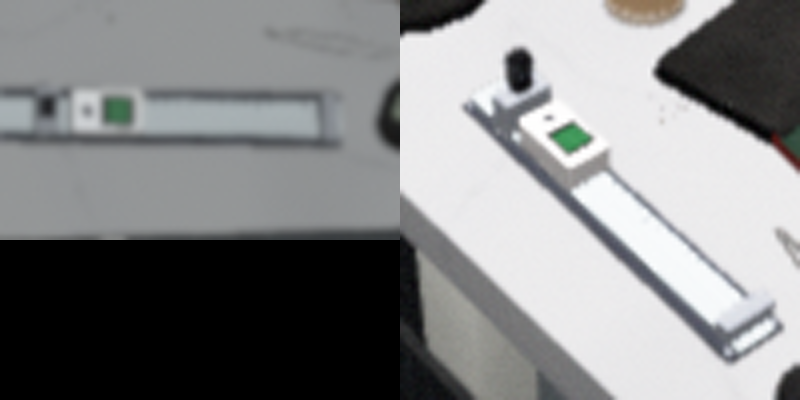

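Module B lies display up, square on the rail next to the jaw (left crop 72–143; right crop around (565,140)). Now module A.

{"op": "servo_tool", "data": {"deltas": [[[0.061,0.031,0.12],[0,-0.0192,0],0.7],[[0.065,0.031,0.118],[0,-0.0192,0],0.7],[[0.068,0.031,0.116],[0,-0.0192,0],0.7],[[0.026,0,0.076],[0,0,0],0.7],[[0.026,0,0.076],[0,0,0],0.7],[[0.026,0,0.076],[0,0,0],0.7],[[0,0,0],[0,0,0],0.7],[[0,0,0],[0,0,0],0.7]]}}

```text
time_s: 25.3
eef_pos: [422.2, 300.0, 13.1]
ee_rot: [0.155, 0.681, 0.699, -0.15]
force: [0.5, 0.5, 0.8]
grip_width: 0.697
grip_force: 0.0
```

{"op": "servo_tool", "data": {"deltas": [[[0,0,0],[0,0,0],0.4],[[0,0,0],[0,0,0],0.2],[[0,0,0],[0,0,0],0.2],[[0,0,0],[0,0,0],0.2],[[0,0,0],[0,0,0],0.2]], "squeeze": 45}}

```text
time_s: 25.8
eef_pos: [422.3, 300.7, 13.1]
ee_rot: [0.156, 0.681, 0.7, -0.15]
force: [-0.8, -0.4, 7.2]
grip_width: 0.414
grip_force: 45.7
```

```bash
python3 - <<'E'
from h import *
s=telemetry.sense();print(s["eef_pos"],s["grip_width"],s["grip_force"],s["force"])
p0=np.array(s["eef_pos"]);Y=.029
E0=np.array([262.,10]);o=np.array([p0[1],p0[2]])-E0
w=[]
for th in (5,10,15,20,25,30):
    t=np.radians(th);E=E0+[26*np.sin(t)+.5+max(0,th-8)*.3,.3]
    q=E+np.array([[np.cos(t),-np.sin(t)],[np.sin(t),np.cos(t)]])@o
    w.append(((p0[0]-Y*(q[0]-p0[1]),q[0],q[1]),-25+th,Y))
l=w[-1][0]; w.append(((l[0]-.5,l[1]+16,l[2]+3),5,Y,3)); w.append(((l[0]-.5,l[1]+20,l[2]+35),5,Y,2)); w.append(((l[0]-3,l[1]+16,l[2]+125),5,Y,3))
plan(w,0.2)
E
```

```text
[422.27045721 300.66575285  13.07639835] 0.41429245161781353 45.74686110019684 [-0.83550285 -0.37048004  7.22272113]
[[[0.003, 0, -0.022], [0.0007, 0.0555, -0.0012], 0.2], [[0.004, 0, -0.019], [0, 0.0556, 0.0], 0.2], [[0.009, 0, -0.019], [-0, 0.0556, -0.0], 0.2], [[0.009, 0, -0.018], [0, 0.0556, 0.0], 0.2], [[0.009, 0, -0.016], [-0, 0.0556, 0.0], 0.2], [[0.009, 0, -0.014], [0, 0.0556, 0.0], 0.2], [[0.027, -0, -0.003], [-0, 0, -0.0], 0.2], [[0.027, -0, -0.003], [-0, 0, -0.0], 0.2]]
[[[0.027, -0, -0.003], [-0, 0, -0.0], 0.2], [[0.017, 0, -0.079], [-0, 0, -0.0], 0.2], [[0.017, 0, -0.079], [-0, 0, -0.0], 0.2], [[0.007, -0.004, -0.15], [-0, 0, -0.0], 0.2], [[0.007, -0.004, -0.15], [-0, 0, -0.0], 0.2], [[0.007, -0.004, -0.15], [-0, 0, -0.0], 0.2]]
```

{"op": "servo_tool", "data": {"deltas": [[[0.003,0,-0.022],[0,0.0555,0],0.2],[[0.004,0,-0.019],[0,0.0555,0],0.2],[[0.009,0,-0.019],[0,0.0555,0],0.2],[[0,0,0],[0,0,0],0.2]]}}

```text
time_s: 26.2
eef_pos: [422.0, 306.8, 23.1]
ee_rot: [0.063, 0.695, 0.713, -0.06]
force: [0.7, -0.3, -0.8]
grip_width: 0.409
grip_force: 48.3
```

{"op": "servo_tool", "data": {"deltas": [[[0.009,0,-0.018],[0,0.0555,0],0.2],[[0.009,0,-0.016],[0,0.0555,0],0.2],[[0.009,0,-0.014],[0,0.0555,0],0.2],[[0,0,0],[0,0,0],0.2]]}}

```text
time_s: 26.6
eef_pos: [421.2, 313.1, 31.1]
ee_rot: [-0.031, 0.697, 0.716, 0.029]
force: [0.9, -0.5, -0.0]
grip_width: 0.411
grip_force: 48.3
```

{"op": "servo_tool", "data": {"deltas": [[[0.027,0,-0.003],[0,0,0],0.2],[[0.027,0,-0.003],[0,0,0],0.2],[[0,0,0],[0,0,0],0.2]]}}

```text
time_s: 26.9
eef_pos: [420.7, 325.7, 33.1]
ee_rot: [-0.031, 0.696, 0.717, 0.03]
force: [0.1, -0.1, -1.7]
grip_width: 0.415
grip_force: 48.3
```

{"op": "servo_tool", "data": {"deltas": [[[0.027,0,-0.003],[0,0,0],0.2],[[0.017,0,-0.079],[0,0,0],0.2],[[0.017,0,-0.079],[0,0,0],0.2],[[0.007,-0.004,-0.15],[0,0,0],0.2],[[0.007,-0.004,-0.15],[0,0,0],0.2],[[0.007,-0.004,-0.15],[0,0,0],0.2],[[0,0,0],[0,0,0],0.2]]}}

```text
time_s: 27.6
eef_pos: [419.8, 331.3, 160.1]
ee_rot: [-0.029, 0.696, 0.716, 0.033]
force: [0.8, 0.1, -2.2]
grip_width: 0.411
grip_force: 48.4
```

```bash
python3 - <<'E'
from kin import *
s=telemetry.sense();print(s["eef_pos"],s["grip_width"],s["grip_force"])
w=[((380,270,200),15,0),((315,90,230),30,-.1),((315,-180,230),45,-.4),((380,-350,160),65,-1.0)]
check(w); plan(w,0.2,38,7.5)
E
```

```text
[419.82533812 331.2516294  160.12195951] 0.41090199255244914 48.423516154289246
((380, 270, 200), 15, 0) [0.22 0.15 1.82 0.28 1.13 0.1 ] maxstep 0.03 scope 274
((315, 90, 230), 30, -0.1) [-0.51 -0.17  2.12  0.48  1.44 -0.54] maxstep 0.11 scope 202
((315, -180, 230), 45, -0.4) [-1.23  0.17  1.89  0.5   1.7  -0.93] maxstep 0.13 scope 235
((380, -350, 160), 65, -1.0) [-1.43  0.57  1.77  0.97  1.55 -0.85] maxstep 0.07 scope 333
[[[-0.094, -0.069, -0.075], [0.0003, 0.0368, 0.0061], 0.2], [[-0.09, -0.068, -0.081], [0.0003, 0.0368, 0.0061], 0.2], [[-0.086, -0.067, -0.086], [0.0003, 0.0368, 0.0061], 0.2], [[-0.138, -0.054, -0.063], [-0.0041, 0.0278, 0.0098], 0.2], [[-0.136, -0.052, -0.069], [-0.0041, 0.0278, 0.0098], 0.2], [[-0.134, -0.049, -0.076], [-0.0041, 0.0278, 0.0098], 0.2], [[-0.131, -0.047, -0.082], [-0.0041, 0.0278, 0.0098], 0.2], [[-0.128, -0.044, -0.088], [-0.0041, 0.0278, 0.0098], 0.2]]
[[[-0.125, -0.041, -0.093], [-0.0041, 0.0278, 0.0098], 0.2], [[-0.145, 0.017, -0.084], [-0.0146, 0.0207, 0.019], 0.2], [[-0.142, 0.023, -0.088], [-0.0146, 0.0207, 0.019], 0.2], [[-0.138, 0.029, -0.092], [-0.0146, 0.0207, 0.019], 0.2], [[-0.134, 0.036, -0.096], [-0.0146, 0.0207, 0.019], 0.2], [[-0.13, 0.042, -0.099], [-0.0146, 0.0207, 0.019], 0.2], [[-0.125, 0.048, -0.102], [-0.0146, 0.0207, 0.019], 0.2], [[-0.12, 0.054, -0.105], [-0.0146, 0.0207, 0.019], 0.2]]
[[[-0.115, 0.06, -0.108], [-0.0146, 0.0207, 0.019], 0.2], [[-0.119, 0.105, -0.036], [-0.0524, 0.0359, 0.0367], 0.2], [[-0.11, 0.115, -0.034], [-0.0524, 0.0359, 0.0367], 0.2], [[-0.102, 0.123, -0.03], [-0.0524, 0.0359, 0.0367], 0.2], [[-0.093, 0.131, -0.025], [-0.0524, 0.0359, 0.0367], 0.2], [[-0.084, 0.138, -0.019], [-0.0524, 0.0359, 0.0367], 0.2], [[-0.075, 0.144, -0.011], [-0.0524, 0.0359, 0.0367], 0.2]]
```

{"op": "servo_tool", "data": {"deltas": [[[-0.094,-0.069,-0.075],[0,0.0368,0.0061],0.2],[[-0.09,-0.068,-0.081],[0,0.0368,0.0061],0.2],[[-0.086,-0.067,-0.086],[0,0.0368,0.0061],0.2],[[-0.138,-0.054,-0.063],[-0.0041,0.0278,0.0098],0.2],[[-0.136,-0.052,-0.069],[-0.0041,0.0278,0.0098],0.2],[[-0.134,-0.049,-0.076],[-0.0041,0.0278,0.0098],0.2],[[-0.131,-0.047,-0.082],[-0.0041,0.0278,0.0098],0.2],[[-0.128,-0.044,-0.088],[-0.0041,0.0278,0.0098],0.2]]}}

```text
time_s: 28.4
eef_pos: [323.6, 118.6, 222.1]
ee_rot: [-0.162, 0.715, 0.657, 0.174]
force: [0.3, -0.6, -0.5]
grip_width: 0.41
grip_force: 48.3
```

{"op": "servo_tool", "data": {"deltas": [[[-0.125,-0.041,-0.093],[-0.0041,0.0278,0.0098],0.2],[[-0.145,0.017,-0.084],[-0.0146,0.0207,0.019],0.2],[[-0.142,0.023,-0.088],[-0.0146,0.0207,0.019],0.2],[[-0.138,0.029,-0.092],[-0.0146,0.0207,0.019],0.2],[[-0.134,0.036,-0.096],[-0.0146,0.0207,0.019],0.2],[[-0.13,0.042,-0.099],[-0.0146,0.0207,0.019],0.2],[[-0.125,0.048,-0.102],[-0.0146,0.0207,0.019],0.2],[[-0.12,0.054,-0.105],[-0.0146,0.0207,0.019],0.2]]}}

```text
time_s: 29.2
eef_pos: [313.6, -147.9, 227.3]
ee_rot: [-0.208, 0.767, 0.527, 0.302]
force: [0.4, -0.0, -1.1]
grip_width: 0.413
grip_force: 48.4
```

{"op": "servo_tool", "data": {"deltas": [[[-0.115,0.06,-0.108],[-0.0146,0.0207,0.019],0.2],[[-0.119,0.105,-0.036],[-0.0524,0.0359,0.0367],0.2],[[-0.11,0.115,-0.034],[-0.0524,0.0359,0.0367],0.2],[[-0.102,0.123,-0.03],[-0.0524,0.0359,0.0367],0.2],[[-0.093,0.131,-0.025],[-0.0524,0.0359,0.0367],0.2],[[-0.084,0.138,-0.019],[-0.0524,0.0359,0.0367],0.2],[[-0.075,0.144,-0.011],[-0.0524,0.0359,0.0367],0.2],[[0,0,0],[0,0,0],0.2]]}}

```text
time_s: 30.0
eef_pos: [378.0, -351.8, 155.0]
ee_rot: [-0.153, 0.811, 0.234, 0.514]
force: [-0.6, 0.6, -0.7]
grip_width: 0.411
grip_force: 48.5
```

{"op": "servo_tool", "data": {"deltas": [[[0,0,0],[0,0,0],0.2]]}}

```text
time_s: 30.1
eef_pos: [378.2, -350.1, 157.1]
ee_rot: [-0.152, 0.811, 0.237, 0.513]
force: [0.9, 0.4, -0.4]
grip_width: 0.414
grip_force: 48.5
```

```bash
python3 - <<'E'
from kin import *
s=telemetry.sense();p=np.array(s["eef_pos"]);print(p,s["grip_width"],s["grip_force"],s["ee_rot"])
print(white(p[0]-45,p[0]+25,p[1]-45,p[1]+35,p[2]+20,155,mina=300))
w=[((423,-362,75),65,-1.0),((423,-362,46),65,-1.0)]
check(w); plan(w,0.2,25,7.5)
E
```

```text
[ 378.17303603 -350.09737667  157.12684122] 0.4143328499948127 48.45494627952576 [-0.15232545  0.81074453  0.23720617  0.51305312]
[(array([ 370.7, -356.7]), array([30. , 36.8]), np.float64(116.6))]
((423, -362, 75), 65, -1.0) [-1.35  0.77  1.69  1.03  1.44 -0.93] maxstep 0.03 scope 331
((423, -362, 46), 65, -1.0) [-1.35  0.83  1.69  1.04  1.41 -0.98] maxstep 0.01 scope 331
[[[-0.077, 0.043, 0.079], [-0.0003, 0.0009, -0.0002], 0.2], [[-0.077, 0.043, 0.079], [-0.0003, 0.0009, -0.0002], 0.2], [[-0.077, 0.043, 0.079], [-0.0003, 0.0009, -0.0002], 0.2], [[-0.077, 0.043, 0.079], [-0.0003, 0.0009, -0.0002], 0.2], [[-0.066, 0, 0.031], [-0, 0, -0.0], 0.2], [[-0.066, -0, 0.031], [-0, 0, -0.0], 0.2]]
```

{"op": "servo_tool", "data": {"deltas": [[[-0.077,0.043,0.079],[0,0,0],0.2],[[-0.077,0.043,0.079],[0,0,0],0.2],[[-0.077,0.043,0.079],[0,0,0],0.2],[[-0.077,0.043,0.079],[0,0,0],0.2],[[-0.066,0,0.031],[0,0,0],0.2],[[-0.066,0,0.031],[0,0,0],0.2],[[0,0,0],[0,0,0],0.2]]}}

```text
time_s: 30.85
eef_pos: [422.3, -362.2, 45.0]
ee_rot: [-0.152, 0.811, 0.237, 0.513]
force: [0.1, 0.5, 0.2]
grip_width: 0.409
grip_force: 48.4
```

{"op": "servo_tool", "data": {"deltas": [[[-0.0113,0,0.0053],[0,0,0],0.2],[[0,0,0],[0,0,0],0.2]]}}

```text
time_s: 31.05
eef_pos: [422.5, -363.3, 44.1]
ee_rot: [-0.151, 0.811, 0.237, 0.514]
force: [-0.2, -0.2, -0.5]
grip_width: 0.411
grip_force: 48.4
```

{"op": "servo_tool", "data": {"deltas": [[[-0.0091,0,0.0042],[0,0,0],0.2],[[0,0,0],[0,0,0],0.2]]}}

```text
time_s: 31.25
eef_pos: [422.6, -363.1, 41.8]
ee_rot: [-0.151, 0.811, 0.237, 0.514]
force: [0.3, -0.1, -0.9]
grip_width: 0.41
grip_force: 48.4
```

{"op": "servo_tool", "data": {"deltas": [[[-0.0082,0,0.0038],[0,0,0],0.2],[[0,0,0],[0,0,0],0.2]]}}

```text
time_s: 31.45
eef_pos: [422.7, -362.9, 39.7]
ee_rot: [-0.151, 0.811, 0.237, 0.514]
force: [-0.6, -0.4, -0.8]
grip_width: 0.415
grip_force: 48.4
```

{"op": "servo_tool", "data": {"deltas": [[[-0.0045,0,0.0021],[0,0,0],0.2],[[0,0,0],[0,0,0],0.2]]}}

```text
time_s: 31.65
eef_pos: [422.7, -362.9, 38.7]
ee_rot: [-0.151, 0.811, 0.237, 0.514]
force: [-0.1, 0.2, -1.1]
grip_width: 0.415
grip_force: 48.4
```

{"op": "servo_tool", "data": {"deltas": [[[-0.0045,0,0.0021],[0,0,0],0.2],[[0,0,0],[0,0,0],0.2]]}}

```text
time_s: 31.85
eef_pos: [422.7, -363.0, 37.7]
ee_rot: [-0.151, 0.811, 0.237, 0.514]
force: [0.1, 0.0, -1.7]
grip_width: 0.412
grip_force: 48.4
```

{"op": "servo_tool", "data": {"deltas": [[[-0.0045,0,0.0021],[0,0,0],0.2],[[0,0,0],[0,0,0],0.2]]}}

```text
time_s: 32.05
eef_pos: [422.7, -363.0, 36.7]
ee_rot: [-0.151, 0.811, 0.237, 0.514]
force: [0.9, -0.4, -1.8]
grip_width: 0.409
grip_force: 48.5
```

{"op": "servo_tool", "data": {"deltas": [[[-0.0045,0,0.0021],[0,0,0],0.2],[[0,0,0],[0,0,0],0.2]]}}

```text
time_s: 32.25
eef_pos: [422.6, -363.0, 36.6]
ee_rot: [-0.151, 0.81, 0.237, 0.514]
force: [-2.5, 0.8, 6.4]
grip_width: 0.411
grip_force: 49.2
```

{"op": "servo_tool", "data": {"deltas": [[[-0.0045,0,0.0021],[0,0,0],0.2],[[0,0,0],[0,0,0],0.2]]}}

```text
time_s: 32.45
eef_pos: [422.6, -363.0, 36.6]
ee_rot: [-0.151, 0.81, 0.238, 0.515]
force: [-7.6, 1.7, 13.3]
grip_width: 0.409
grip_force: 49.9
```

{"op": "servo_tool", "data": {"deltas": [[[0,0,0],[0,0,0],0.43],[[0,0,0],[0,0,0],0.48],[[0,0,0],[0,0,0],0.6],[[0,0,0],[0,0,0],0.75],[[0,0,0],[0,0,0],0.75],[[0,0,-0.05],[0,0,0],0.75],[[0,0,-0.15],[0,0,0],0.75],[[0,0,-0.2],[0,0,0],0.75]]}}

```text
time_s: 33.25
eef_pos: [361.1, -401.7, 69.2]
ee_rot: [-0.152, 0.81, 0.237, 0.513]
force: [-0.3, -0.8, -0.3]
grip_width: 0.751
grip_force: 0.0
```

{"op": "servo_tool", "data": {"deltas": [[[0,0,-0.1],[0,0,0],0.7],[[0.1,0,-0.1],[0,0,0],0.7],[[0.15,0,-0.1],[0,0,0],0.7],[[0,0,0],[0,0,0],0.7]]}}

```text
time_s: 33.65
eef_pos: [333.6, -421.7, 143.1]
ee_rot: [-0.148, 0.811, 0.239, 0.513]
force: [0.0, 0.2, -0.0]
grip_width: 0.702
grip_force: 0.0
```

```bash
python3 - <<'E'
from kin import *
a=optics.capture("top");print(telemetry.sense()["eef_pos"])
for th in(150,155,160): print(th,white(380,445,-420,-310,60,th,im=a))
E
```

```text
[ 333.79374592 -420.70020599  141.17468206]
150 [(array([ 415.7, -371.9], dtype=float32), array([34.2, 42. ], dtype=float32), np.float32(124.2))]
155 [(array([ 414.7, -371.1], dtype=float32), array([30.6, 39.2], dtype=float32), np.float32(124.5))]
160 [(array([ 414.4, -370.8], dtype=float32), array([28.9, 37.5], dtype=float32), np.float32(123.7))]
```

Module A stands at (415.5,−371.5), yaw as planned. Second grasp, same recipe.

```bash
python3 - <<'E'
from kin import *
w=[((345,-405,220),25,-1.0),((430,-360,200),-20,-1.0),((460,-342,108),-50,-1.0)]
check(w+[((459.5,-343,75.3),-50,-1.0),((408,-376,23.8),-50,-1.0,4)]); plan(w,0.7,40,8)
E
```

```text
((345, -405, 220), 25, -1.0) [-1.29  0.35  1.54  0.42  1.4  -0.4 ] maxstep 0.08 scope 397
((430, -360, 200), -20, -1.0) [-0.75  0.5   1.35 -0.34  1.39  0.33] maxstep 0.10 scope 263
((460, -342, 108), -50, -1.0) [-0.54  0.84  1.23 -0.76  1.57  0.66] maxstep 0.06 scope 106
((459.5, -343, 75.3), -50, -1.0) [-0.54  0.88  1.24 -0.76  1.53  0.7 ] maxstep 0.01 scope 107
((408, -376, 23.8), -50, -1.0) [-0.63  0.9   1.37 -0.82  1.37  0.76] maxstep 0.02 scope 146
[[[0.079, -0.007, -0.018], [0.0003, -0.0881, 0.0001], 0.7], [[0.076, -0.007, -0.028], [0.0003, -0.0881, 0.0001], 0.7], [[0.071, -0.007, -0.038], [0.0003, -0.0881, 0.0001], 0.7], [[0.065, -0.007, -0.048], [0.0003, -0.0881, 0.0001], 0.7], [[0.058, -0.007, -0.056], [0.0003, -0.0881, 0.0001], 0.7], [[0.065, 0.007, 0.049], [-0, -0.0833, -0.0], 0.7], [[0.071, 0.007, 0.04], [-0, -0.0833, -0.0], 0.7], [[0.076, 0.007, 0.03], [-0, -0.0833, -0.0], 0.7]]
[[[0.079, 0.007, 0.02], [-0, -0.0833, -0.0], 0.7], [[0.081, 0.007, 0.01], [-0, -0.0833, -0.0], 0.7], [[0.082, 0.007, -0.001], [-0, -0.0833, -0.0], 0.7], [[0.08, 0.001, 0.093], [0, -0.0833, -0.0], 0.7], [[0.092, 0.001, 0.082], [0, -0.0833, -0.0], 0.7], [[0.102, 0.001, 0.069], [0, -0.0833, -0.0], 0.7], [[0.11, 0.001, 0.055], [0, -0.0833, -0.0], 0.7]]
```

{"op": "servo_tool", "data": {"deltas": [[[0.079,-0.007,-0.018],[0,-0.0881,0],0.7],[[0.076,-0.007,-0.028],[0,-0.0881,0],0.7],[[0.071,-0.007,-0.038],[0,-0.0881,0],0.7],[[0.065,-0.007,-0.048],[0,-0.0881,0],0.7],[[0.058,-0.007,-0.056],[0,-0.0881,0],0.7],[[0.065,0.007,0.049],[0,-0.0833,0],0.7],[[0.071,0.007,0.04],[0,-0.0833,0],0.7],[[0.076,0.007,0.03],[0,-0.0833,0],0.7]]}}

```text
time_s: 34.5
eef_pos: [388.5, -381.7, 208.2]
ee_rot: [-0.006, 0.959, 0.281, 0.019]
force: [0.0, -0.7, -1.0]
grip_width: 0.697
grip_force: 0.0
```

{"op": "servo_tool", "data": {"deltas": [[[0.079,0.007,0.02],[0,-0.0833,0],0.7],[[0.081,0.007,0.01],[0,-0.0833,0],0.7],[[0.082,0.007,-0.001],[0,-0.0833,0],0.7],[[0.08,0.001,0.093],[0,-0.0833,0],0.7],[[0.092,0.001,0.082],[0,-0.0833,0],0.7],[[0.102,0.001,0.069],[0,-0.0833,0],0.7],[[0.11,0.001,0.055],[0,-0.0833,0],0.7],[[0,0,0],[0,0,0],0.7]]}}

```text
time_s: 35.3
eef_pos: [460.0, -338.0, 98.5]
ee_rot: [0.114, 0.867, 0.259, -0.41]
force: [-0.3, 0.6, -0.7]
grip_width: 0.698
grip_force: 0.0
```

{"op": "servo_tool", "data": {"deltas": [[[0,0,0],[0,0,0],0.7]]}}

```text
time_s: 35.4
eef_pos: [460.6, -341.0, 105.6]
ee_rot: [0.117, 0.87, 0.256, -0.405]
force: [1.3, -1.5, 1.2]
grip_width: 0.699
grip_force: 0.0
```

```bash
python3 - <<'E'
from kin import *
print(telemetry.sense()["eef_pos"])
plan([((459.5,-343,79),-50,-1.0),((408,-376,27.5),-50,-1.0,4)],0.7,40,8)
E
```

```text
[ 460.63951178 -341.01293192  105.63403711]
[[[0.095, 0.006, 0.094], [-0.0014, -0.0017, 0.002], 0.7], [[0, -0, 0.1], [0, 0, 0.0], 0.7], [[0, -0, 0.1], [0, 0, 0.0], 0.7], [[0, -0, 0.1], [0, 0, 0.0], 0.7], [[0, -0, 0.1], [0, 0, 0.0], 0.7]]
```

{"op": "servo_tool", "data": {"deltas": [[[0.095,0.006,0.094],[-0.0014,-0.0017,0.002],0.7],[[0,0,0.1],[0,0,0],0.7],[[0,0,0.1],[0,0,0],0.7],[[0,0,0.1],[0,0,0],0.7],[[0,0,0.1],[0,0,0],0.7],[[0,0,0],[0,0,0],0.7],[[0,0,0],[0,0,0],0.7]]}}

```text
time_s: 36.1
eef_pos: [408.3, -377.5, 30.9]
ee_rot: [0.121, 0.871, 0.253, -0.404]
force: [0.6, 0.1, 0.9]
grip_width: 0.7
grip_force: 0.0
```

{"op": "servo_tool", "data": {"deltas": [[[0,0,0],[0,0,0],0.5],[[0,0,0],[0,0,0],0.3],[[0,0,0],[0,0,0],0.2],[[0,0,0],[0,0,0],0.2],[[0,0,0],[0,0,0],0.2]], "squeeze": 45}}

```text
time_s: 36.6
eef_pos: [408.8, -376.7, 30.1]
ee_rot: [0.121, 0.87, 0.254, -0.405]
force: [1.7, 2.3, 6.5]
grip_width: 0.416
grip_force: 45.5
```

```bash
python3 - <<'E'
from kin import *
s=telemetry.sense();print(s["eef_pos"],s["grip_width"],s["grip_force"])
p=s["eef_pos"]
y=-484+112+3.7+1; x=471.6+.0385*(y+320)-.4; print("tcp target",x,y)
w=[((p[0]+1,p[1]+1,p[2]+66),-50,-1.0,2),((420,-375,170),-10,-.6),((455,y-10,140),40,-.0385)]
w2=[((x,y,60),40,-.0385),((x,y,24),40,-.0385,2)]
check(w+w2); plan(w,0.2,38,7.5)
E
```

```text
[ 408.84643847 -376.66949375   30.10257757] 0.4155860203507996 45.46693503856659
tcp target 469.37895000000003 -367.3
((np.float64(409.84643847484), np.float64(-375.66949374983625), np.float64(96.10257756624804)), -50, -1.0) [-0.62  0.79  1.36 -0.8   1.46  0.67] maxstep 0.01 scope 145
((420, -375, 170), -10, -0.6) [-0.86  0.44  1.49 -0.18  1.17 -0.19] maxstep 0.13 scope 275
((455, -377.3, 140), 40, -0.0385) [-1.04  0.84  1.04  0.37  1.86 -1.01] maxstep 0.15 scope 336
((469.37895000000003, -367.3, 60), 40, -0.0385) [-1.02  0.93  1.08  0.37  1.72 -1.04] maxstep 0.02 scope 302
((469.37895000000003, -367.3, 24), 40, -0.0385) [-1.02  0.98  1.09  0.37  1.67 -1.06] maxstep 0.01 scope 299
[[[-0.124, -0, -0.109], [0.0009, 0.0002, -0.0012], 0.2], [[-0.124, -0, -0.109], [0.0009, 0.0002, -0.0012], 0.2], [[-0.036, 0.004, -0.039], [-0.0186, 0.0626, -0.0321], 0.2], [[-0.033, 0.003, -0.042], [-0.0186, 0.0626, -0.0321], 0.2], [[-0.028, 0.003, -0.045], [-0.0186, 0.0626, -0.0321], 0.2], [[-0.024, 0.003, -0.048], [-0.0186, 0.0626, -0.0321], 0.2], [[-0.019, 0.003, -0.05], [-0.0186, 0.0626, -0.0321], 0.2], [[-0.015, 0.004, -0.051], [-0.0186, 0.0626, -0.0321], 0.2]]
[[[-0.01, 0.005, -0.052], [-0.0186, 0.0626, -0.0321], 0.2], [[0.014, 0.019, 0.017], [0.0119, 0.0676, -0.0445], 0.2], [[0.011, 0.02, 0.018], [0.0119, 0.0676, -0.0445], 0.2], [[0.008, 0.021, 0.018], [0.0119, 0.0676, -0.0445], 0.2], [[0.004, 0.022, 0.018], [0.0119, 0.0676, -0.0445], 0.2], [[0.001, 0.022, 0.018], [0.0119, 0.0676, -0.0445], 0.2], [[-0.003, 0.023, 0.018], [0.0119, 0.0676, -0.0445], 0.2], [[-0.006, 0.023, 0.017], [0.0119, 0.0676, -0.0445], 0.2]]
[[[-0.009, 0.022, 0.016], [0.0119, 0.0676, -0.0445], 0.2]]
```

{"op": "servo_tool", "data": {"deltas": [[[-0.124,0,-0.109],[0,0,0],0.2],[[-0.124,0,-0.109],[0,0,0],0.2],[[-0.036,0.004,-0.039],[-0.0186,0.0626,-0.0321],0.2],[[-0.033,0.003,-0.042],[-0.0186,0.0626,-0.0321],0.2],[[-0.028,0.003,-0.045],[-0.0186,0.0626,-0.0321],0.2],[[-0.024,0.003,-0.048],[-0.0186,0.0626,-0.0321],0.2],[[-0.019,0.003,-0.05],[-0.0186,0.0626,-0.0321],0.2],[[-0.015,0.004,-0.051],[-0.0186,0.0626,-0.0321],0.2]]}}

```text
time_s: 37.4
eef_pos: [418.7, -374.7, 159.3]
ee_rot: [0.055, 0.888, 0.439, -0.124]
force: [-0.7, -0.3, -1.8]
grip_width: 0.414
grip_force: 45.2
```

{"op": "servo_tool", "data": {"deltas": [[[-0.01,0.005,-0.052],[-0.0186,0.0626,-0.0321],0.2],[[0.014,0.019,0.017],[0.0119,0.0676,-0.0445],0.2],[[0.011,0.02,0.018],[0.0119,0.0676,-0.0445],0.2],[[0.008,0.021,0.018],[0.0119,0.0676,-0.0445],0.2],[[0.004,0.022,0.018],[0.0119,0.0676,-0.0445],0.2],[[0.001,0.022,0.018],[0.0119,0.0676,-0.0445],0.2],[[-0.003,0.023,0.018],[0.0119,0.0676,-0.0445],0.2],[[-0.006,0.023,0.017],[0.0119,0.0676,-0.0445],0.2]]}}

```text
time_s: 38.2
eef_pos: [450.6, -377.5, 142.8]
ee_rot: [-0.203, 0.713, 0.638, 0.209]
force: [-0.4, 0.4, -0.9]
grip_width: 0.413
grip_force: 45.3
```

{"op": "servo_tool", "data": {"deltas": [[[-0.009,0.022,0.016],[0.0119,0.0676,-0.0445],0.2],[[0,0,0],[0,0,0],0.2],[[0,0,0],[0,0,0],0.2]]}}

```text
time_s: 38.5
eef_pos: [454.8, -377.4, 138.4]
ee_rot: [-0.235, 0.679, 0.651, 0.245]
force: [0.1, -0.5, -1.4]
grip_width: 0.412
grip_force: 45.3
```

```bash
python3 - <<'E'
from kin import *
s=telemetry.sense();print(s["eef_pos"],s["grip_width"],s["grip_force"])
plan([((469.5,-375,60),40,-.0385),((469.5,-375,22),40,-.0385,2)],0.2,38,7.5)
E
```

```text
[ 454.75027664 -377.42556891  138.36117176] 0.41233437451402594 45.30547499656677
[[[-0.08, 0.024, 0.104], [0.0005, 0.0011, -0.0004], 0.2], [[-0.08, 0.024, 0.104], [0.0005, 0.0011, -0.0004], 0.2], [[-0.08, 0.024, 0.103], [0.0005, 0.0011, -0.0004], 0.2], [[-0.061, 0, 0.073], [-0, 0, -0.0], 0.2], [[-0.061, 0, 0.073], [-0, 0, -0.0], 0.2]]
```

{"op": "servo_tool", "data": {"deltas": [[[-0.08,0.024,0.104],[0,0.001,0],0.2],[[-0.08,0.024,0.104],[0,0.001,0],0.2],[[-0.08,0.024,0.103],[0,0.001,0],0.2],[[-0.061,0,0.073],[0,0,0],0.2],[[-0.058,0,0.069],[0,0,0],0.2],[[0,0,0],[0,0,0],0.2],[[0,0,0],[0,0,0],0.2]]}}

```text
time_s: 39.2
eef_pos: [469.4, -375.2, 23.9]
ee_rot: [-0.236, 0.677, 0.651, 0.248]
force: [0.5, 0.1, -1.4]
grip_width: 0.412
grip_force: 45.3
```

{"op": "servo_tool", "data": {"deltas": [[[-0.0129,0,0.0153],[0,0,0],0.2],[[0,0,0],[0,0,0],0.2]]}}

```text
time_s: 39.4
eef_pos: [469.3, -375.1, 19.5]
ee_rot: [-0.237, 0.677, 0.651, 0.248]
force: [0.8, -0.1, -1.7]
grip_width: 0.412
grip_force: 45.3
```

{"op": "servo_tool", "data": {"deltas": [[[-0.0064,0,0.0077],[0,0,0],0.2],[[0,0,0],[0,0,0],0.2]]}}

```text
time_s: 39.6
eef_pos: [469.3, -374.9, 17.1]
ee_rot: [-0.237, 0.677, 0.651, 0.248]
force: [-0.3, -0.7, -2.1]
grip_width: 0.409
grip_force: 45.3
```

{"op": "servo_tool", "data": {"deltas": [[[-0.0048,0,0.0057],[0,0,0],0.2],[[0,0,0],[0,0,0],0.2]]}}

```text
time_s: 39.8
eef_pos: [469.2, -374.8, 15.4]
ee_rot: [-0.237, 0.677, 0.651, 0.248]
force: [-0.1, 0.5, -1.5]
grip_width: 0.414
grip_force: 45.3
```

{"op": "servo_tool", "data": {"deltas": [[[-0.0032,0,0.0038],[0,0,0],0.2],[[0,0,0],[0,0,0],0.2]]}}

```text
time_s: 40.0
eef_pos: [469.3, -374.9, 15.1]
ee_rot: [-0.237, 0.677, 0.651, 0.248]
force: [-0.4, 0.4, 3.8]
grip_width: 0.415
grip_force: 45.6
```

{"op": "servo_tool", "data": {"deltas": [[[-0.0015,0,0.002],[0,0,0],0.2],[[0,0,0],[0,0,0],0.43],[[0,0,0],[0,0,0],0.48],[[0,0,0],[0,0,0],0.6],[[0,0,0],[0,0,0],0.7],[[0,0,-0.1],[0,0,0],0.7],[[0,0,-0.2],[0,0,0],0.7],[[0,0,-0.25],[0,0,0],0.7]]}}

```text
time_s: 40.8
eef_pos: [466.2, -445.2, 98.5]
ee_rot: [-0.239, 0.677, 0.651, 0.248]
force: [0.3, -0.5, -0.7]
grip_width: 0.701
grip_force: 0.0
```

{"op": "servo_tool", "data": {"deltas": [[[0.05,-0.1,-0.2],[0,-0.08,0],0.6],[[0.05,-0.15,-0.1],[0,-0.08,0],0.6],[[0.05,-0.2,-0.05],[0,-0.08,0],0.6],[[0.1,-0.15,0],[0,-0.08,0],0.6],[[0.2,0,0],[0,-0.08,0],0.6]]}}

```text
time_s: 41.3
eef_pos: [345.0, -399.5, 185.4]
ee_rot: [-0.022, 0.722, 0.691, 0.024]
force: [1.9, -0.1, 1.0]
grip_width: 0.601
grip_force: 0.0
```

```bash
python3 - <<'E'
from kin import *
s=telemetry.sense();print(s["eef_pos"])
a=optics.capture("top"); b=optics.capture("scene")
o=np.zeros((400,800,3),np.uint8)
p=cv2.resize(a[210:270,335:435],None,fx=4,fy=4,interpolation=2); q=cv2.resize(b[215:315,275:375],None,fx=4,fy=4,interpolation=2)
o[:240,:400]=p;o[:400,400:]=q
cv2.imwrite("pics/m7.png",o)
w=[((400,-270,190),0,-.0385),((474.6,-252,150),0,-.0385),((474.6,-252,60),0,-.0385),((474.6,-252,48.4),0,-.0385)]
check(w); plan(w,0.6,40,8)
E
```

```text
[ 344.99778522 -399.51306823  185.36192065]
((400, -270, 190), 0, -0.0385) [-0.84  0.26  1.68  0.    1.2  -0.8 ] maxstep 0.04 scope 251
((474.6, -252, 150), 0, -0.0385) [-0.71  0.42  1.57 -0.    1.15 -0.67] maxstep 0.02 scope 185
((474.6, -252, 60), 0, -0.0385) [-0.71  0.54  1.66 -0.    0.95 -0.67] maxstep 0.03 scope 180
((474.6, -252, 48.4), 0, -0.0385) [-0.71  0.55  1.66  0.    0.92 -0.67] maxstep 0.00 scope 180
[[[0.155, 0.06, 0.006], [0.0001, -0.0115, 0.0002], 0.6], [[0.155, 0.06, 0.003], [0.0001, -0.0115, 0.0002], 0.6], [[0.155, 0.06, 0.0], [0.0001, -0.0115, 0.0002], 0.6], [[0.155, 0.06, -0.003], [0.0001, -0.0115, 0.0002], 0.6], [[0.035, 0.123, 0.067], [0, -0, 0.0], 0.6], [[0.035, 0.123, 0.067], [0, -0, 0.0], 0.6], [[0.035, 0.123, 0.067], [0, -0, 0.0], 0.6], [[-0, -0, 0.15], [0, -0, 0.0], 0.6]]
[[[-0, -0, 0.15], [0, -0, 0.0], 0.6], [[-0, -0, 0.15], [0, -0, 0.0], 0.6], [[0, -0, 0.058], [0, 0, 0.0], 0.6]]
```

View pics/m7.png

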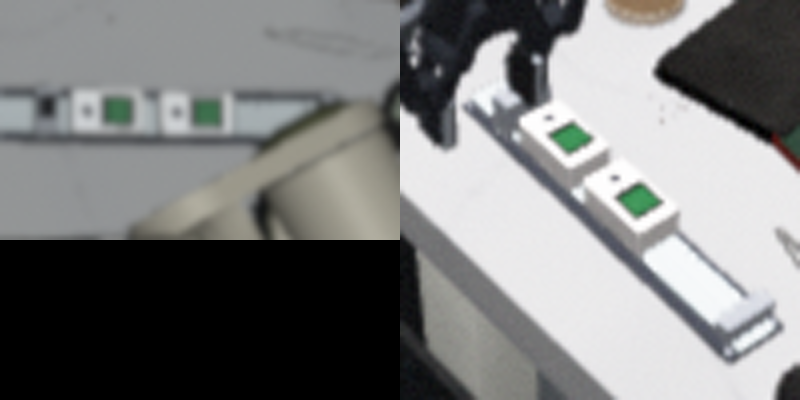

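Both modules lie display up, square on the rail (left crop 72–143 and 160–233) with a gap. Now grip the jaw fin.

{"op": "servo_tool", "data": {"deltas": [[[0.155,0.06,0.006],[0,-0.0115,0],0.6],[[0.155,0.06,0.003],[0,-0.0115,0],0.6],[[0.155,0.06,0],[0,-0.0115,0],0.6],[[0.155,0.06,-0.003],[0,-0.0115,0],0.6],[[0.035,0.123,0.067],[0,0,0],0.6],[[0.035,0.123,0.067],[0,0,0],0.6],[[0.035,0.123,0.067],[0,0,0],0.6],[[0,0,0],[0,0,0],0.6]]}}

```text
time_s: 42.2
eef_pos: [477.1, -257.5, 147.2]
ee_rot: [-0.001, 0.72, 0.694, 0.001]
force: [-0.4, 0.3, -0.2]
grip_width: 0.6
grip_force: 0.0
```

{"op": "servo_tool", "data": {"deltas": [[[0,0,0],[0,0,0],0.6]]}}

```text
time_s: 42.3
eef_pos: [475.7, -258.6, 148.8]
ee_rot: [0.0, 0.721, 0.693, 0.0]
force: [-0.1, 0.2, 0.3]
grip_width: 0.599
grip_force: 0.0
```

```bash
python3 - <<'E'
from kin import *
print(telemetry.sense()["eef_pos"])
plan([((474.6,-252,70),0,-.0385),((474.6,-252,49),0,-.0385,2)],0.6,35,8)
E
```

```text
[ 475.66628383 -258.64181566  148.84790744]
[[[0.011, -0.002, 0.131], [0.0002, -0, -0.0002], 0.6], [[0.011, -0.002, 0.131], [0.0002, -0, -0.0002], 0.6], [[0.011, -0.002, 0.131], [0.0002, -0, -0.0002], 0.6], [[0, -0, 0.053], [0, 0, 0.0], 0.6], [[0, -0, 0.053], [0, 0, 0.0], 0.6]]
```

{"op": "servo_tool", "data": {"deltas": [[[0.011,-0.002,0.131],[0,0,0],0.6],[[0.011,-0.002,0.131],[0,0,0],0.6],[[0.011,-0.002,0.131],[0,0,0],0.6],[[0,0,0.053],[0,0,0],0.6],[[0,0,0.053],[0,0,0],0.6],[[0,0,0],[0,0,0],0.6],[[0,0,0],[0,0,0],0.3],[[0,0,0],[0,0,0],0]], "squeeze": 25}}

```text
time_s: 43.1
eef_pos: [475.2, -252.5, 50.3]
ee_rot: [0.002, 0.721, 0.693, 0.0]
force: [-0.8, 0.7, -1.0]
grip_width: 0.271
grip_force: 0.0
```

{"op": "servo_tool", "data": {"deltas": [[[0,0,0],[0,0,0],0],[[0,0,0],[0,0,0],0],[[0,0,0],[0,0,0],0],[[0,0,0],[0,0,0],0]]}}

```text
time_s: 43.5
eef_pos: [474.8, -252.4, 50.3]
ee_rot: [0.001, 0.721, 0.693, 0.0]
force: [-3.9, -0.4, 5.1]
grip_width: 0.184
grip_force: 25.5
```

{"op": "servo_tool", "data": {"deltas": [[[-0.008,0,0],[0,0,0],0],[[-0.015,0,0],[0,0,0],0],[[-0.015,0,0],[0,0,0],0],[[-0.015,0,0],[0,0,0],0],[[-0.015,0,0],[0,0,0],0],[[-0.015,0,0],[0,0,0],0],[[-0.015,0,0],[0,0,0],0],[[-0.015,0,0],[0,0,0],0]]}}

```text
time_s: 44.3
eef_pos: [473.8, -274.6, 50.3]
ee_rot: [0.001, 0.721, 0.693, 0.0]
force: [-3.5, 3.7, 7.8]
grip_width: 0.182
grip_force: 25.6
```

{"op": "servo_tool", "data": {"deltas": [[[-0.015,0,0],[0,0,0],0],[[-0.015,0,0],[0,0,0],0],[[-0.015,0,0],[0,0,0],0],[[-0.015,0,0],[0,0,0],0],[[-0.015,0,0],[0,0,0],0],[[-0.015,0,0],[0,0,0],0],[[-0.015,0,0],[0,0,0],0],[[-0.015,0,0],[0,0,0],0]]}}

```text
time_s: 45.1
eef_pos: [472.9, -298.4, 50.3]
ee_rot: [0.001, 0.721, 0.693, 0.0]
force: [-3.7, 4.2, 6.8]
grip_width: 0.178
grip_force: 25.6
```

{"op": "servo_tool", "data": {"deltas": [[[-0.015,0,0],[0,0,0],0],[[-0.015,0,0],[0,0,0],0],[[-0.015,0,0],[0,0,0],0],[[-0.015,0,0],[0,0,0],0],[[-0.015,0,0],[0,0,0],0],[[-0.015,0,0],[0,0,0],0],[[-0.015,0,0],[0,0,0],0],[[-0.015,0,0],[0,0,0],0]]}}

```text
time_s: 45.9
eef_pos: [471.8, -322.4, 50.3]
ee_rot: [0.0, 0.721, 0.693, 0.0]
force: [-3.8, 4.5, 7.2]
grip_width: 0.182
grip_force: 25.6
```

{"op": "servo_tool", "data": {"deltas": [[[-0.012,0,0],[0,0,0],0],[[-0.012,0,0],[0,0,0],0],[[-0.012,0,0],[0,0,0],0],[[-0.012,0,0],[0,0,0],0],[[-0.012,0,0],[0,0,0],0],[[-0.012,0,0],[0,0,0],0],[[-0.012,0,0],[0,0,0],0],[[0,0,0],[0,0,0],0]]}}

```text
time_s: 46.7
eef_pos: [471.1, -339.5, 50.3]
ee_rot: [0.001, 0.721, 0.693, 0.0]
force: [-3.7, 1.7, 6.5]
grip_width: 0.185
grip_force: 25.4
```

```bash
python3 - <<'E'
from kin import *
s=telemetry.sense();print(s["eef_pos"],s["force"])
b=optics.capture("scene")
cv2.imwrite("pics/j2.png",cv2.resize(b[215:315,275:375],None,fx=6,fy=6,interpolation=2))
E
```

```text
[ 471.1393148  -339.52612601   50.31398005] [-3.71026437  1.65061753  6.49197834]
```

View pics/j2.png

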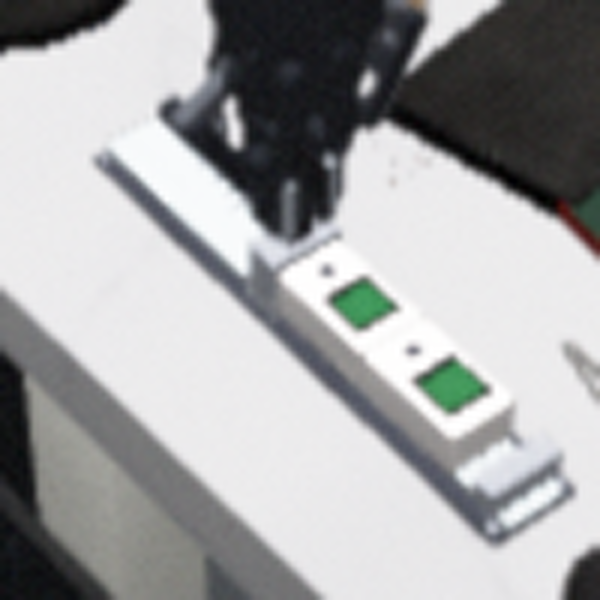

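Jaw and both modules are in contact and straight; the last module's end at (480,440) is still about 15 mm from the stop at (500,480). Continue slowly with force watch.

{"op": "servo_tool", "data": {"deltas": [[[-0.006,0,0],[0,0,0],0],[[-0.006,0,0],[0,0,0],0],[[-0.006,0,0],[0,0,0],0],[[-0.006,0,0],[0,0,0],0],[[-0.006,0,0],[0,0,0],0],[[-0.006,0,0],[0,0,0],0],[[0,0,0],[0,0,0],0]]}}

```text
time_s: 47.45
eef_pos: [470.8, -346.4, 50.3]
ee_rot: [0.001, 0.721, 0.693, 0.0]
force: [-4.2, 2.9, 7.1]
grip_width: 0.183
grip_force: 25.5
```

{"op": "servo_tool", "data": {"deltas": [[[-0.005,0,0],[0,0,0],0],[[-0.005,0,0],[0,0,0],0],[[0,0,0],[0,0,0],0]]}}

```text
time_s: 47.75
eef_pos: [470.8, -348.4, 50.3]
ee_rot: [0.001, 0.721, 0.693, 0.0]
force: [-3.7, 2.5, 5.9]
grip_width: 0.177
grip_force: 25.5
```

{"op": "servo_tool", "data": {"deltas": [[[-0.005,0,0],[0,0,0],0],[[0,0,0],[0,0,0],0]]}}

```text
time_s: 47.95
eef_pos: [470.7, -349.4, 50.3]
ee_rot: [0.0, 0.721, 0.693, 0.0]
force: [-4.0, 3.1, 6.1]
grip_width: 0.183
grip_force: 25.5
```

{"op": "servo_tool", "data": {"deltas": [[[-0.005,0,0],[0,0,0],0],[[-0.005,0,0],[0,0,0],0],[[0,0,0],[0,0,0],0]]}}

```text
time_s: 48.25
eef_pos: [470.6, -351.4, 50.3]
ee_rot: [0.0, 0.721, 0.693, 0.0]
force: [-4.7, 4.1, 6.4]
grip_width: 0.183
grip_force: 25.5
```

{"op": "servo_tool", "data": {"deltas": [[[-0.005,0,0],[0,0,0],0],[[0,0,0],[0,0,0],0]]}}

```text
time_s: 48.45
eef_pos: [470.6, -352.3, 50.3]
ee_rot: [0.0, 0.721, 0.693, 0.0]
force: [-3.4, 3.9, 5.9]
grip_width: 0.183
grip_force: 25.5
```

{"op": "servo_tool", "data": {"deltas": [[[-0.005,0,0],[0,0,0],0],[[0,0,0],[0,0,0],0]]}}

```text
time_s: 48.65
eef_pos: [470.6, -352.8, 50.3]
ee_rot: [0.0, 0.721, 0.693, 0.001]
force: [-4.2, 6.0, 7.3]
grip_width: 0.182
grip_force: 25.7
```

{"op": "servo_tool", "data": {"deltas": [[[-0.0025,0,0],[0,0,0],0],[[0,0,0],[0,0,0],0]]}}

```text
time_s: 48.85
eef_pos: [470.6, -352.9, 50.3]
ee_rot: [-0.0, 0.721, 0.693, 0.001]
force: [-4.3, 9.4, 9.6]
grip_width: 0.18
grip_force: 25.9
```

{"op": "servo_tool", "data": {"deltas": [[[-0.0025,0,0],[0,0,0],0],[[0,0,0],[0,0,0],0]]}}

```text
time_s: 49.05
eef_pos: [470.6, -352.8, 50.3]
ee_rot: [-0.001, 0.721, 0.693, 0.001]
force: [-3.9, 10.2, 10.9]
grip_width: 0.185
grip_force: 26.0
```

{"op": "servo_tool", "data": {"deltas": [[[0,0,0],[0,0,0],0.22],[[0,0,0],[0,0,0],0.4],[[0,0,0],[0,0,0],0.6],[[0,0,0],[0,0,0],0.6],[[0,0,-0.1],[0,0,0],0.6],[[0,0,-0.2],[0,0,0],0.6],[[0,0,-0.25],[0,0,0],0.6],[[0,0,-0.1],[0,0,0],0.6]]}}

```text
time_s: 49.85
eef_pos: [471.4, -355.6, 184.2]
ee_rot: [0.004, 0.721, 0.693, 0.0]
force: [1.1, 0.2, -0.5]
grip_width: 0.6
grip_force: 0.0
```

{"op": "servo_tool", "data": {"deltas": [[[0.05,-0.2,0],[0,0,0],0.6],[[0.1,-0.2,0],[0,0,0],0.6],[[0.2,-0.15,0],[0,0,0],0.6],[[0.2,0,0],[0,0,0],0.6],[[0,0,0],[0,0,0],0.6]]}}

```text
time_s: 50.35
eef_pos: [364.3, -237.0, 179.5]
ee_rot: [0.001, 0.721, 0.693, 0.001]
force: [0.4, 0.7, 0.8]
grip_width: 0.604
grip_force: 0.0
```

```bash
python3 - <<'E'
from kin import *
a=optics.capture("top"); b=optics.capture("scene")
for n,im in(("top",a),("scene",b)):
    o=ortho(n,im,440,510,-500,-320,36,3).astype(int); g=((o[...,1]-o[...,2])>30).astype(np.uint8)
    for k in cv2.findContours(g,0,1)[0]:
        if cv2.contourArea(k)>300: r=cv2.minAreaRect(k); print(n,"green",np.round([510-r[0][1]/3,-320-r[0][0]/3],1),np.round(np.array(r[1])/3,1),r[2])
    w=white(440,510,-500,-320,36,156 if n=="top" else 243,im=im,mina=400,name=n); print(n,w)
old=cv2.imread("pics/top0.png"); d=cv2.absdiff(a,old).max(2)>40
c=[cv2.boundingRect(k) for k in cv2.findContours(d.astype(np.uint8),0,1)[0] if cv2.contourArea(k)>6]; print(c)
E
```

```text
top green [ 465.2 -461.5] [17.  17.7] 90.0
top green [ 467.2 -401.5] [17.  17.7] 90.0
top [(array([ 466.6, -431.7], dtype=float32), array([35.3, 38. ], dtype=float32), np.float32(88.9)), (array([ 469. , -374.8], dtype=float32), array([25.7, 36. ], dtype=float32), np.float32(0.0))]
scene green [ 467.3 -458.8] [21.5 21.9] 1.7357045412063599
scene green [ 470.1 -398.9] [21.7 22.3] 2.436648368835449
scene [(array([ 456.2, -333.7], dtype=float32), array([25.7, 27.3], dtype=float32), np.float32(90.0)), (array([ 468.6, -421.3], dtype=float32), array([ 35.2, 118.1], dtype=float32), np.float32(87.4))]
[(295, 396, 6, 4), (204, 373, 31, 27), (240, 370, 24, 30), (268, 367, 28, 25), (266, 359, 35, 26), (20, 340, 53, 57), (252, 327, 19, 12), (267, 326, 38, 12), (44, 312, 106, 88), (302, 289, 33, 36), (161, 271, 158, 93), (360, 269, 14, 16), (347, 268, 14, 7), (375, 259, 5, 9), (175, 251, 17, 12), (227, 248, 18, 12), (361, 247, 13, 13), (320, 247, 27, 39), (339, 243, 16, 4), (405, 236, 8, 6), (373, 235, 7, 7), (360, 234, 7, 8), (326, 234, 33, 11), (380, 233, 36, 10)]
```

```bash
python3 -c "
from rig import ctrl
print(ctrl.finish_job())"
```

```text
the job is handed in; nothing more can be done
None
```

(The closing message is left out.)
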